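# Dial open the stallholder's drawer safe

### The job

Open the drawer safe on the stall table with its combination: crank the dial clockwise at least two full turns and stop with the pointer on 4 o'clock, then anticlockwise, passing 4 o'clock once, and stop on 11 o'clock, then clockwise again, slowly and gently, until you feel the dial stop dead, somewhere between 2 and 4 o'clock (do not force it any further). Then let go of the dial, pull the drawer fully open by its handle (never tug hard at it while it is locked) and leave it open, without disturbing the parts lying about.

Things in the scene. Friction and masses are not known exactly. Their poses are not given: they have to be found in the camera images.
- safe: Grey steel drawer safe screwed to the table, 220 mm deep (x), 280 mm wide (y), 118 mm high to its flat deck. Origin: centre of its underside; its -x side is the drawer front, +z up. The dial sits in the deck; a small open tin stands on the rear right corner of the deck.
- dial_centre (a point): Centre of the dial's upper face, 132 mm above the table; axes as the safe's (x to the rear, to 12 o'clock; y to the left, to 9 o'clock). Silver disc, 78 mm diameter, in a black ring, 116 mm, on the deck. The ring has 12 marks like a clock seen from above: wide red at 12 (safe's rear), long white at 3 (safe's right), 6 (drawer side) and 9, short white at the other hours.
- dial_plate: The dial's face disc; origin on the dial's axis at table height, x axis along its black pointer line. At the last stop, between 1.0 and 2.15 rad past 12 o'clock (somewhere from 2 to 4 o'clock, different each time), a spring catch drops in, holds the dial fast both ways and frees the drawer. The disc may be loaded by at most 25 N, against the stop or from above.
- stud (a point): Crank stud: a black, freely turning sleeve of 14 mm diameter and 30 mm height (132 to 162 mm above the table), standing on the pointer line 26 mm from the dial's axis. The point lies on the stud's axis, 152 mm above the table; its x axis runs along the pointer, away from the dial's centre.
- dial (a joint): Dial angle, rad, growing clockwise seen from above; 0 (or a multiple of 6.283) with the pointer at 12 o'clock, 0.524 per hour; counts through full turns without limit. Needs 1 to 3 N at the stud, with bumps to 10 N as the lock's two wheels are picked up (each within one turn). 4 and 11 o'clock: within a third of an hour. Start: -2 to 2.
- drawer (a joint): How far the drawer is pulled out, m: 0 shut, 0.09 at its end stop. While locked it moves 3 mm at most. Free, it needs about 3 N.
- handle (a point): Middle of the drawer's bar handle: a round steel bar of 11 mm diameter and 120 mm length along the safe's y, its axis 45 mm in front of the drawer front, 96 mm above the table, 22 mm below the deck; it can be taken from above. Axes as the safe's; the drawer pulls out to -x.
- drawer_tray: The steel tray behind the drawer front, inside the safe, with the keeper that the lock's catch holds; origin as the safe's when shut. May be pulled against the catch with no more than 30 N.
- tin: Small open steel tin, 56 mm diameter, 45 mm high, on the rear right of the safe's deck. Origin: centre of its underside. Bystander.
- spanner: Steel spanner, 190 mm, lying on the table. Bystander.
- mallet: Hammer, 260 mm, lying on the table. Bystander.
- piston: Aluminium engine piston, 82 mm diameter, 66 mm high. Bystander.
- bearing: Steel bearing ring, 72 mm diameter, 18 mm high. Bystander.
- jar: Amber glass jar with green lid, 68 mm diameter, 85 mm high. Bystander.
- gear: Dark steel gear, 97 mm diameter, 26 mm high. Bystander.

How it is judged (in metres and radians):
At the end, for the whole second after the job is handed in: The lock is open and the drawer stands pulled out by more than 75 mm of its 90 mm, at rest, let go (value of joint drawer above 0.075 m and velocity of joint drawer between -0.02 and 0.02 m/s); the robot touches nothing.
It fails at once if the dial is forced: its disc loaded with more than 25 N, against the stop or from above (contact force between dial_plate and anything else above 25 N).
It fails at once if the drawer is forced against the locked catch with more than 30 N (contact force between drawer_tray and anything else above 30 N).
It fails at once if a bystander is moved by more than 20 mm (distance of any of tin, spanner, mallet, piston, bearing, jar, gear from where it was at the start of the episode above 0.02 m).
It also fails if it takes over 72 s, if anything falls off the work surface, if the arm or the gripper's body presses on something with over 40 N, if the wrist force passes 120 N, or if a joint passes its speed limit or range.

### The arm

A 7-joint arm with a two-finger parallel gripper is mounted at the origin on the work surface. World frame = base frame: x ahead of the robot, y to its left, z up, the work surface at z = 0. Lengths are in m, angles in degrees, forces in N, time in s.
With the tool pointing down it reaches from about 0.4 to 0.875 m from the base axis. Payload 6.5 kg.
Tool frame: the origin (TCP) lies on the centre line of the jaws, within the pads' length; the fingertips stand 11 mm ahead of it and the grasp point (between the pads) lies 8 mm behind it (robot.finger_overhang is the distance from the TCP to the fingertips, in m); x points along the fingers, y is the direction in which the jaws open and shut, and the axes are right-handed (so a half turn about x gives the same grasp; the last joint's range is limited). The gripper opens to 85 mm and grips with 20 to 120 N. Pads are 22 mm wide; open, the fingers measure 114 mm over their backs; the gripper's body (76 mm by 85 mm) begins 54 mm behind the grasp point. The pads swing forward as they close: fully open they stand 13 mm farther back than shut.
Start: joints at [-69.798, 30.733, -0.252, 88.115, 0.149, 61.152, -4.079], TCP at [0.264, 0.594, 0.242] pointing down, gripper open.
Joint ranges: [-154.64, 154.64], [-21.42, 123.67], [-72.66, 72.17], [13.99, 137.28], [-74.86, 254.86], [10.95, 109.41], [-158.01, 158.01]. Speed limits (degrees/s): [136.94, 136.94, 180, 180, 180, 180, 180].

### API

Orientations are given as a 3x3 rotation matrix whose columns are the frame's x, y, z axes.
In Python, from workcell import robot, vision, job gives the robot as it stands. The module is installed in compiled form; this text tells all that it offers.
- The arm moves only by the tool play_rows, never from a script. Its arguments are lists of equal length, an entry for each row: "angular": the turn, a rotation vector about the tool's x, y, z as a fraction of full scale, a list of three; "linear": the shift along the tool's x, y, z as a fraction of full scale, a list of three; "grip": the opening, from -1 (shut) to 1 (fully open), so that 0 is half open. In form: {"angular": [[rx, ry, rz], ...], "linear": [[dx, dy, dz], ...], "grip": [grip, ...]}. A call has 1 to 12 rows; each row shifts and turns the commanded pose from where the row before left it, along the tool's axes as they then stand; what a row does not reach is not made up. Full scale, the value 1, is 300 mm for a shift and 30 degrees for a turn. A row lasts 1/12 s, in which the tool goes at most 41.7 mm and 7.16 degrees, less where a joint would pass 70% of its speed; a pose out of reach is approached as far as the arm can. A call with a number of a shift or a turn outside -1 to 1 is refused whole. A call with a gripper value outside its range is refused whole. The fingers move at their own pace and stop on an object; "grip_force" is the grip in N (left out, the last holds). Time passes only in rows, so rows that do not move let the fingers close. It gives the time, the measured TCP pose, the force and the opening at its end, in the units of the state.
- robot.read_state(): the state, without advancing time (a new reading comes with each control period).
- vision.grab_frame(name): name is "side" or "top"; returns the picture (420x560x3 uint8, red, green, blue); there is no depth.
- vision.calibration(name): a dict with "camera_matrix" (3x3 intrinsics, pixels), "T" (4x4, takes a point from camera to world coordinates). Camera axes: x right, y up, looking along -z (the intrinsics and any distortion apply to the point x, -y, -z); pixel columns grow to the right and rows downward; lengths in m; the calibration is good to about 2 mm. A picture is of the moment at which its call begins. calibration takes no time and is no camera call.
- job.job_done(): hands the job in, once; it reports no verdict.
The state is a dict: "time_s": time; "q": joint angles; "qd": joint speeds; "joint_torque": joint torques, N m; "eef_pos": TCP position; "tool_rot": TCP orientation; "force": force on the tool from outside, world axes, zero at the start; "wrist_torque": the same for the moment, N m; "finger_gap": opening from 0.0 (shut) to 1.0 (fully open).
Only numpy, scipy, OpenCV 4.12 (cv2) and the standard library are available. Lean on these libraries where they do the work, as an engineer would, in place of code of your own. Each camera call takes 0.05 s, during which the arm holds its last target.

## Working session

There is one attempt and no reset: what is moved stays moved. The work goes in short steps, Python scripts to look and compute and a tool call to move; the robot and the scene stay as the last step left them, time stands still between calls to the robot, and variables do not carry over. Pictures are saved under pics/ and viewed, and the job is handed in when it is done.

Besides the shell and the picture viewer there is one more tool, called after "Call:" as a command line: name --argument value ..., lists and objects as JSON in quotes. play_rows: Moves the arm, as the interface text tells. Its arguments: {"type":"object","properties":{"angular":{"type":"array","items":{"type":"array","items":{"type":"number"}}},"linear":{"type":"array","items":{"type":"array","items":{"type":"number"}}},"grip":{"type":"array","items":{"type":"number"}},"grip_force":{"type":"number"}},"required":["angular","linear","grip"]}

```bash
mkdir -p pics; python3 - <<'E'
from workcell import robot, vision, job
import cv2
s=robot.read_state();print(s)
for n in("top","side"):
    f=vision.grab_frame(n);cv2.imwrite(f"pics/{n}0.png",f[:,:,::-1]);c=vision.calibration(n);print(n,c)
E
```

```text
{'time_s': 0.0, 'q': array([-69.79749274,  30.77770228,  -0.25486267,  88.16864433,
         0.1504976 ,  61.15021894,  -4.07831812]), 'qd': array([ 0.0361289 , -0.07828146,  0.05949007,  0.01015622, -0.04547614,
       -0.07150859, -0.02933268]), 'joint_torque': array([ 1.57569166e-04, -5.83419120e+01,  1.04903463e+00, -2.59097064e+01,
        1.24043689e-02,  9.63573635e-03, -1.38806308e-05]), 'eef_pos': array([0.26410978, 0.59328472, 0.24142463]), 'tool_rot': array([[-5.50964579e-04,  4.06561101e-01,  9.13623428e-01],
       [-1.58682322e-03,  9.13622061e-01, -4.06561450e-01],
       [-9.99998589e-01, -1.67375983e-03,  1.41767202e-04]]), 'force': array([ 0.13460488, -0.32763425, -0.34128847]), 'wrist_torque': array([ 0.00599273, -0.00640688, -0.01587254]), 'finger_gap': 1.0001030049602455}
top {'camera_matrix': array([[417.97618434,   0.        , 264.62376945],
       [  0.        , 417.97618434, 212.35415147],
       [  0.        ,   0.        ,   1.        ]]), 'T': array([[ 0.02077312,  0.99645112, -0.08156989,  0.43444555],
       [-0.99943373,  0.02285674,  0.02469382,  0.02083115],
       [ 0.02647061,  0.08101073,  0.99636167,  1.32757865],
       [ 0.        ,  0.        ,  0.        ,  1.        ]])}
side {'camera_matrix': array([[400.15704466,   0.        , 276.24540996],
       [  0.        , 400.15704466, 206.12555732],
       [  0.        ,   0.        ,   1.        ]]), 'T': array([[-0.69657897, -0.51775423,  0.49669739,  1.20584419],
       [ 0.71741777, -0.49349997,  0.49170065,  0.67050811],
       [-0.00945994,  0.69884786,  0.71520779,  1.08329839],
       [ 0.        ,  0.        ,  0.        ,  1.        ]])}
```

View pics/top0.png

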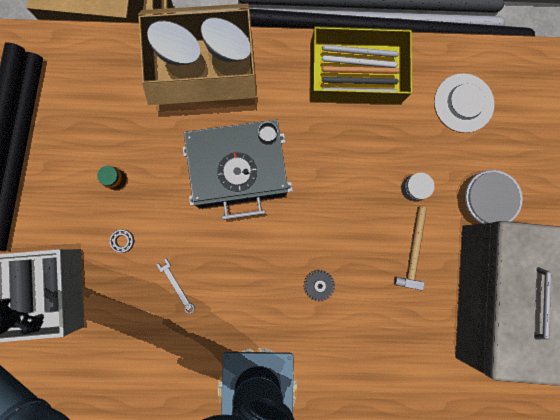

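View pics/side0.png

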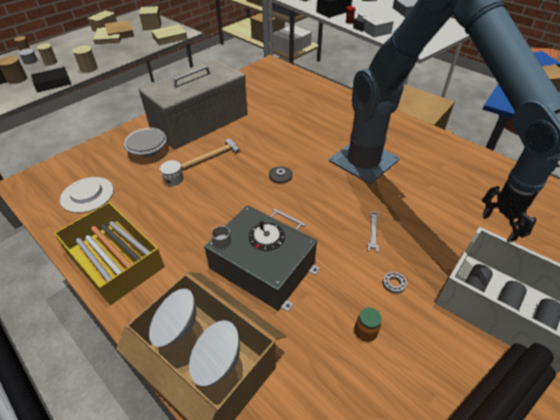

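```bash
python3 - <<'E'
import cv2
f=cv2.imread("pics/top0.png")
cv2.imwrite("pics/top0c.png",cv2.resize(f[120:270,200:400],None,fx=4,fy=4,interpolation=cv2.INTER_CUBIC))
E
```

```text
(no output)
```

View pics/top0c.png

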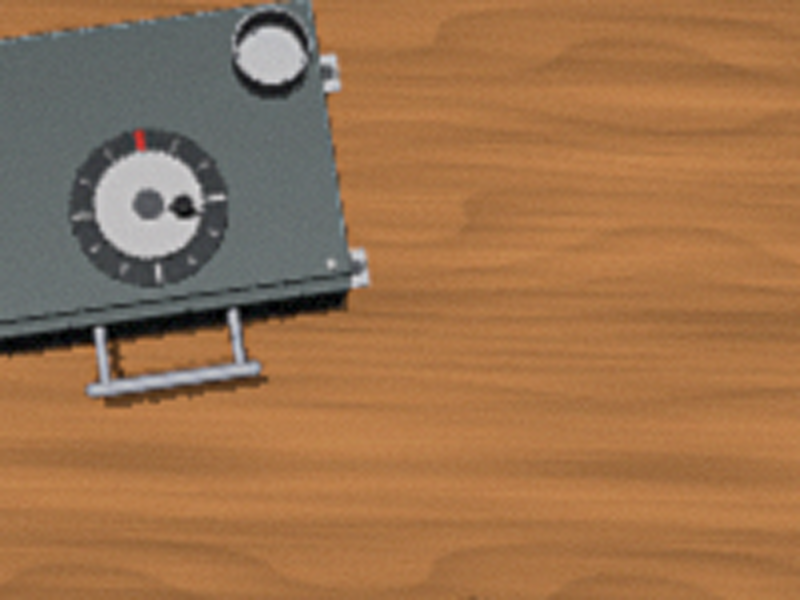

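```bash
cat > h.py <<'E'
import numpy as np, cv2
from workcell import robot, vision, job
def w(n,u,v,z):
    c=vision.calibration(n);K=c["camera_matrix"];T=c["T"]
    d=T[:3,:3]@np.array([(u-K[0,2])/K[0,0],-(v-K[1,2])/K[1,1],-1]);o=T[:3,3]
    return o+d*(z-o[2])/d[2]
def px(n,p):
    c=vision.calibration(n);K=c["camera_matrix"];T=c["T"]
    q=T[:3,:3].T@(np.array(p)-T[:3,3]); return K[0,2]-K[0,0]*q[0]/q[2],K[1,2]+K[1,1]*q[1]/q[2]
def wc(u,v,z): return w("top",200+u/4-.375,120+v/4-.375,z)
def crop(n,f,c0,r0,c1,r1,k,name):
    cv2.imwrite(name,cv2.resize(f[r0:r1,c0:c1,::-1],None,fx=k,fy=k,interpolation=cv2.INTER_CUBIC))
E
python3 - <<'E'
from h import *
m=dict(r=(140,140),s=(158,273),t=(216,199),n=(82,215))
P={k:wc(*v,.127) for k,v in m.items()}
for k in P:print(k,P[k])
print("c",np.mean(list(P.values()),0), wc(149,206,.132))
d=P['r']-P['s'];print("yaw",np.degrees(np.arctan2(d[1],d[0])))
d=P['n']-P['t'];print("yaw",np.degrees(np.arctan2(-d[0],d[1])))
a,b=wc(90,390,.096),wc(260,369,.096);d=a-b
print(a,b,(a+b)/2,"yaw",np.degrees(np.arctan2(-d[0],d[1])),np.linalg.norm(d))
print("stud top",wc(183,207,.162))
f=cv2.imread("pics/side0.png")[:,:,::-1]
crop("side",f,190,190,340,310,5,"pics/side0c.png")
for q in(wc(149,206,.132),(a+b)/2): print(px("side",q))
E
```

```text
r [0.69924026 0.08188211 0.127     ]
s [0.60205295 0.06629934 0.127     ]
t [0.65724524 0.02563468 0.127     ]
n [0.64303326 0.12233766 0.127     ]
c [0.65039293 0.07403845 0.127     ] [0.64996079 0.07385433 0.132     ]
yaw 9.109127410586138
yaw 8.360642566233755
[0.5182983  0.11525248 0.096     ] [ 0.53669369 -0.00966638  0.096     ] [0.527496   0.05279305 0.096     ] yaw 8.377098374653132 0.1262660309800651
stud top [0.64445257 0.04859541 0.162     ]
(np.float64(266.0533299385719), np.float64(232.55599084997039))
(np.float64(287.7448597829178), np.float64(216.20128273553627))
```

View pics/side0c.png

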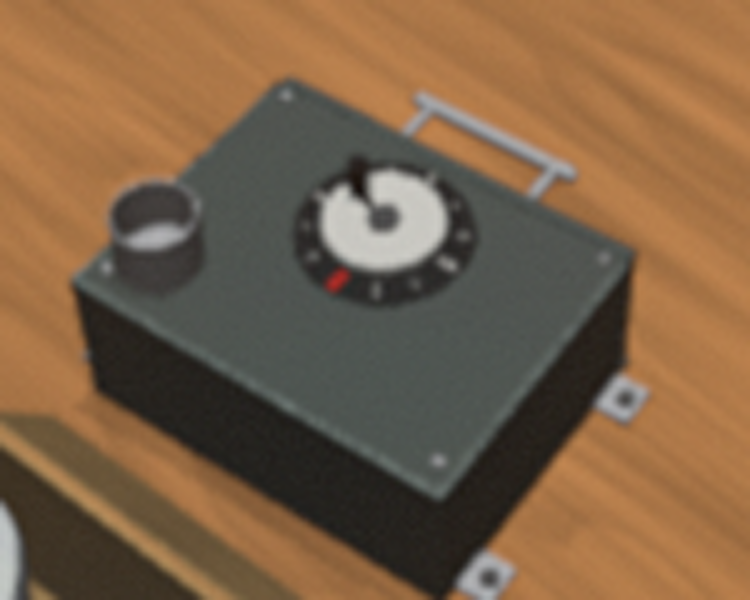

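Call:
play_rows --angular '[[0.2126,0,0],[0.2126,0,0],[0.2126,0,0],[0.2126,0,0],[0.2126,0,0],[0.2126,0,0],[0.2126,0,0],[0.2126,0,0],[0.2126,0,0],[0,0,0]]' --linear '[[0,0,0],[0,0,0],[0,0,0],[0,0,0],[0,0,0],[0,0,0],[0,0,0],[0,0,0],[0,0,0],[0,0,0]]' --grip '[-0.1,-0.1,-0.1,-0.1,-0.1,-0.1,-0.1,-0.1,-0.1,-0.1]' --grip_force 30

```text
time_s: 0.93
eef_pos: [0.264, 0.5936, 0.2418]
tool_rot: [[-0.0, 0.989, 0.146], [-0.001, 0.146, -0.989], [-1.0, -0.0, 0.001]]
force: [-0.7, -0.2, -0.9]
finger_gap: 0.449
```

```bash
python3 - <<'E'
from h import *
s=robot.read_state();R=s['tool_rot'];print(R,s['eef_pos'],s['q'],robot.finger_overhang,s['finger_gap'])
print(R.T@(np.array([.6445,.0486,.242])-s['eef_pos'])*1000)
print("tin",wc(271,58,.14))
E
```

```text
[[-1.48452560e-04  9.89277221e-01  1.46049847e-01]
 [-1.04345923e-03  1.46049616e-01 -9.89276716e-01]
 [-9.99999445e-01 -2.99257721e-04  1.01058900e-03]] [0.26399792 0.59358711 0.24176062] [-78.78277003  31.10723832  12.82967004  88.76589001  -7.51776277
  61.03283773 -55.68727217] 0.011 0.44869224442010475
[2.72804438e-01 2.96826814e+02 5.94715576e+02]
tin [ 0.75911966 -0.01184694  0.14      ]
```

Call:
play_rows --angular '[[0,0,0],[0,0,0],[0,0,0],[0,0,0],[0,0,0],[0,0,0],[0,0,0],[0,0,0],[0,0,0],[0,0,0],[0,0,0],[0,0,0]]' --linear '[[0,0.055,0.11],[0,0.055,0.11],[0,0.055,0.11],[0,0.055,0.11],[0,0.055,0.11],[0,0.055,0.11],[0,0.055,0.11],[0,0.055,0.11],[0,0.055,0.11],[0,0.055,0.11],[0,0.055,0.11],[0,0.055,0.11]]' --grip '[-0.1,-0.1,-0.1,-0.1,-0.1,-0.1,-0.1,-0.1,-0.1,-0.1,-0.1,-0.1]'

```text
time_s: 1.93
eef_pos: [0.52, 0.2303, 0.2423]
tool_rot: [[-0.0, 0.988, 0.154], [-0.0, 0.154, -0.988], [-1.0, -0.0, 0.0]]
force: [0.2, 1.2, -0.2]
finger_gap: 0.445
```

Call:
play_rows --angular '[[0,0,0],[0,0,0],[0,0,0],[0,0,0],[0,0,0],[0,0,0],[0,0,0],[0,0,0]]' --linear '[[0,0.055,0.11],[0,0.055,0.11],[0,0.055,0.11],[0,0.055,0.11],[0,0.055,0.11],[0,0.055,0.11],[0,0,0],[0,0,0]]' --grip '[-0.1,-0.1,-0.1,-0.1,-0.1,-0.1,-0.1,-0.1]'

```text
time_s: 2.6
eef_pos: [0.6474, 0.0477, 0.2419]
tool_rot: [[-0.0, 0.989, 0.148], [-0.002, 0.148, -0.989], [-1.0, -0.0, 0.002]]
force: [-0.0, -0.3, 1.4]
finger_gap: 0.45
```

```bash
python3 - <<'E'
from h import *
s=robot.read_state();R=s['tool_rot'];print(R.round(4),s['eef_pos'],s['q'],s['finger_gap'])
print(R.T@(np.array([.6445,.0486,.242])-s['eef_pos'])*1000)
f=vision.grab_frame("side");crop("side",f,190,130,340,290,4,"pics/s1.png")
E
```

```text
[[-2.00e-04  9.89e-01  1.48e-01]
 [-1.60e-03  1.48e-01 -9.89e-01]
 [-1.00e+00 -5.00e-04  1.50e-03]] [0.64740712 0.04768127 0.24186096] [-22.77170102  31.86811115  21.38536619  89.26247383 -12.57774669
  61.28279092  10.25773997] 0.45003486373788837
[-0.13983848 -2.73920815 -1.3386365 ]
```

View pics/s1.png

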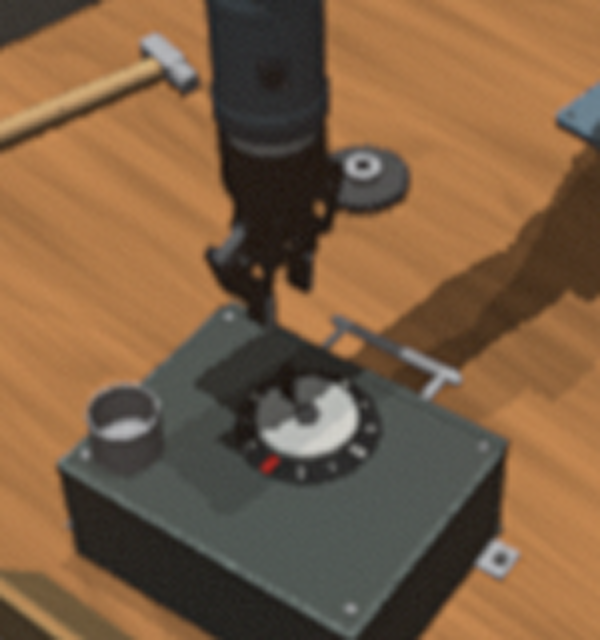

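```bash
python3 - <<'E'
from h import *
y=np.radians(8.6);rear=np.array([np.cos(y),np.sin(y),0]);rt=np.array([np.sin(y),-np.cos(y),0])
c=np.array([.650,.074,0])
for d in(90,95,100,105,110,115):
    t=np.radians(d);p=c+.026*(np.cos(t)*rear+np.sin(t)*rt)
    out=[d,p[:2].round(4)]
    for z in(.132,.162):
        u,v=px("side",p+[0,0,z]);a,b=px("top",p+[0,0,z]);out+=[np.round(((u-190+.4)*5,(v-190+.4)*5),0),np.round(((a-200+.4)*4,(b-120+.4)*4),0)]
    print(*out)
f=cv2.imread("pics/top0.png");cv2.imwrite("pics/t0d.png",cv2.resize(f[150:195,215:262],None,fx=12,fy=12,interpolation=cv2.INTER_CUBIC))
f=cv2.imread("pics/side0.png");cv2.imwrite("pics/s0d.png",cv2.resize(f[215:255,245:290],None,fx=12,fy=12,interpolation=cv2.INTER_CUBIC))
E
```

```text
90 [0.6539 0.0483] [349. 197.] [185. 202.] [347. 165.] [184. 194.]
95 [0.6516 0.0481] [352. 195.] [185. 205.] [350. 163.] [184. 197.]
100 [0.6494 0.048 ] [354. 193.] [185. 208.] [352. 161.] [184. 200.]
105 [0.6471 0.0482] [357. 191.] [185. 211.] [355. 159.] [184. 203.]
110 [0.6449 0.0485] [360. 189.] [184. 214.] [358. 157.] [183. 207.]
115 [0.6427 0.0491] [363. 188.] [183. 217.] [361. 156.] [182. 210.]
```

View pics/t0d.png

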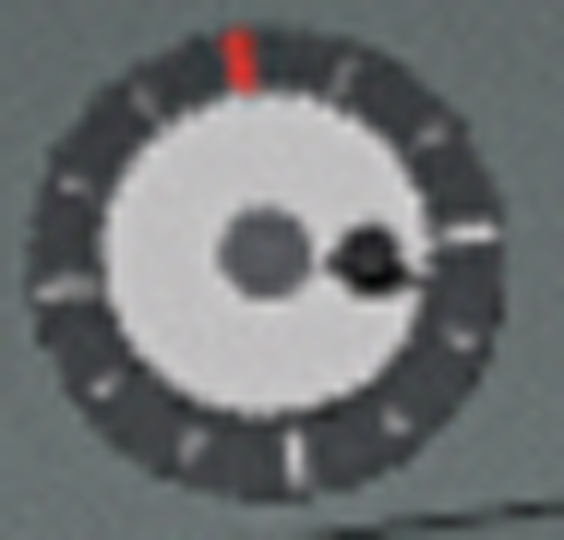

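View pics/s0d.png

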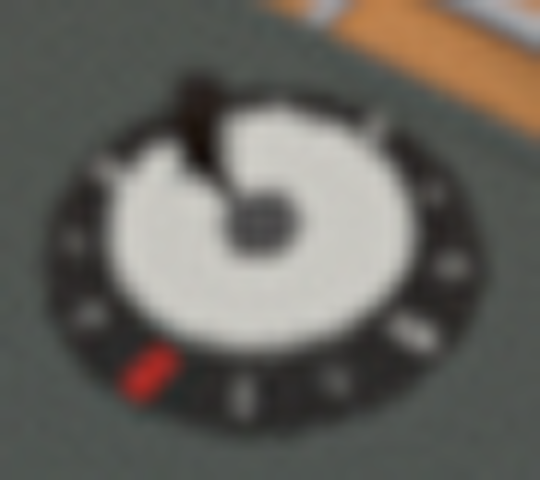

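```bash
python3 - <<'E'
from h import *
f=cv2.imread("pics/top0.png")
for n,z,(c0,r0,c1,r1) in(("top",.132,(215,150,262,195)),("side",.132,(245,215,290,255))):
    f=cv2.imread(f"pics/{n}0.png")[r0:r1,c0:c1]; f=cv2.resize(f,None,fx=12,fy=12,interpolation=cv2.INTER_CUBIC)
    g=(f.min(2)>135).astype(np.uint8)
    k,l,st,_=cv2.connectedComponentsWithStats(g);i=1+np.argmax(st[1:,4]);m=(l==i).astype(np.uint8)
    cs,_=cv2.findContours(m,0,2);h=cv2.convexHull(max(cs,key=len))
    pts=(h[:,0]+.5)/12-.5+[c0,r0]
    W=np.array([w(n,*p,z) for p in pts])[:,:2]
    A=np.c_[2*W,np.ones(len(W))];s=np.linalg.lstsq(A,(W**2).sum(1),rcond=None)[0]
    print(n,s[:2],np.sqrt(s[2]+s[:2]@s[:2]))
def wd(u,v,z):return w("top",(u+.5)/12-.5+215,(v+.5)/12-.5+150,z)
P=[wd(*q,.123) for q in((240,60),(295,458),(470,232),(62,292))]
print(np.mean(P,0));d=P[0]-P[1];print(np.degrees(np.arctan2(d[1],d[0])));d=P[3]-P[2];print(np.degrees(np.arctan2(-d[0],d[1])))
print("tip",wd(427,270,.132))
E
```

```text
top [0.65168306 0.07429067] 0.03933470445468425
side [0.65211168 0.07655456] 0.03952602839229056
[0.65128971 0.07452002 0.123     ]
9.267841951167114
9.9370426423548
tip [0.64826001 0.03554715 0.132     ]
```

Call:
play_rows --angular '[[0,0,0],[0,0,0],[0,0,0],[0,0,0],[0,0,0],[0,0,0],[0,0,0]]' --linear '[[0.04,0.007,-0.002],[0.06,0,0],[0.06,0,0],[0.06,0,0],[0.04,0,0],[0.02,0,0],[0,0,0]]' --grip '[-0.2,-0.2,-0.2,-0.2,-0.2,-0.2,-0.2]'

```text
time_s: 3.23
eef_pos: [0.6476, 0.0529, 0.1565]
tool_rot: [[-0.003, 0.988, 0.151], [0.0, 0.151, -0.988], [-1.0, -0.003, -0.0]]
force: [-0.0, 0.2, -0.1]
finger_gap: 0.398
```

```bash
python3 - <<'E'
from h import *
f=vision.grab_frame("side");crop("side",f,220,170,320,270,6,"pics/s2.png")
s=robot.read_state();print(s['eef_pos'],s['force'])
print(px("side",s['eef_pos']-[0,0,.011]))
E
```

```text
[0.64844306 0.05264559 0.15785012] [-0.42360942 -0.46978396 -0.30634029]
(np.float64(261.48202533563136), np.float64(225.62202986643754))
```

View pics/s2.png

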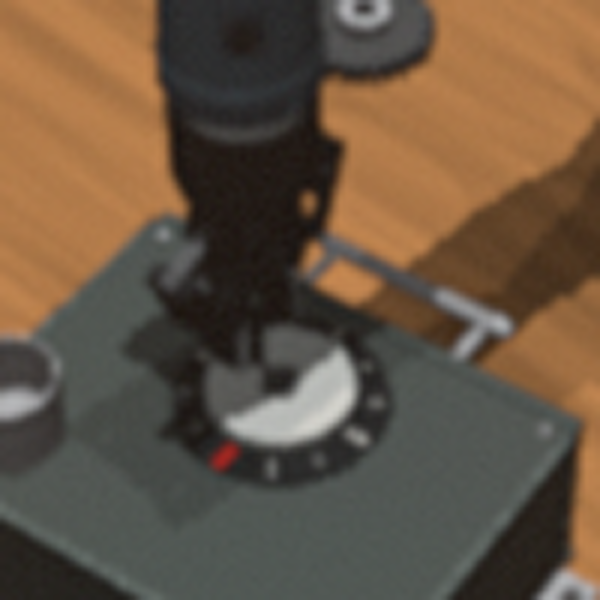

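Call:
play_rows --angular '[[0,0,0],[0,0,0]]' --linear '[[0,0,0],[0,0,0]]' --grip '[-0.2,-0.2]'

```text
time_s: 3.45
eef_pos: [0.6496, 0.052, 0.1594]
tool_rot: [[0.002, 0.989, 0.15], [0.0, 0.15, -0.989], [-1.0, 0.002, 0.0]]
force: [0.5, 0.3, 0.2]
finger_gap: 0.402
```

Call:
play_rows --angular '[[0,0,0]]' --linear '[[0,0,0]]' --grip '[-0.2]'

```text
time_s: 3.53
eef_pos: [0.6495, 0.0519, 0.1593]
tool_rot: [[0.002, 0.989, 0.15], [0.0, 0.15, -0.989], [-1.0, 0.002, 0.0]]
force: [-0.1, -0.2, 0.9]
finger_gap: 0.403
```

Call:
play_rows --angular '[[0,0,0],[0,0,0],[0,0,0],[0,0,0],[0,0,0],[0,0,0],[0,0,0],[0,0,0],[0,0,0]]' --linear '[[0,0,0.011],[0.007,0,0],[0.007,0,0],[0,0,0],[0,0,0],[0,0,0],[0,0,0],[0,0,0],[0,0,0]]' --grip '[-0.2,-0.2,-0.3,-0.4,-0.5,-0.6,-0.7,-0.8,-0.9]' --grip_force 25

```text
time_s: 4.28
eef_pos: [0.6493, 0.0486, 0.1541]
tool_rot: [[-0.0, 0.989, 0.15], [-0.0, 0.15, -0.989], [-1.0, -0.0, -0.0]]
force: [-0.6, -1.0, 0.3]
finger_gap: 0.15
```

```bash
python3 - <<'E'
from h import *
f=vision.grab_frame("side");crop("side",f,220,170,320,270,6,"pics/s3.png")
s=robot.read_state();print(s['eef_pos'],s['force'],s['finger_gap'])
E
```

```text
[0.64926062 0.04856587 0.15407306] [-0.69741713  0.61429261 -0.74627584] 0.1512282421569423
```

View pics/s3.png

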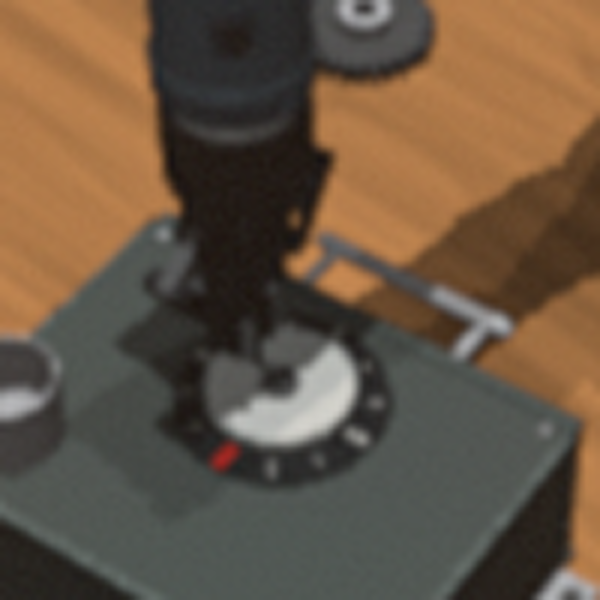

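Call:
play_rows --angular '[[0,0,0],[0,0,0],[0,0,0],[0,0,0],[0,0,0],[0,0,0]]' --linear '[[0,-0.0087,-0.0027],[0,-0.0137,-0.0064],[0,-0.0124,-0.0087],[0,-0.0107,-0.0107],[0,-0.0087,-0.0124],[0,-0.0064,-0.0137]]' --grip '[-0.95,-0.95,-0.95,-0.95,-0.95,-0.95]'

```text
time_s: 4.83
eef_pos: [0.6287, 0.0621, 0.1541]
tool_rot: [[0.001, 0.989, 0.15], [-0.0, 0.15, -0.989], [-1.0, 0.0, 0.0]]
force: [3.5, -1.4, -3.9]
finger_gap: 0.15
```

```bash
cat >> h.py <<'E'
def st():
    s=robot.read_state();R=s['tool_rot'];e=s['eef_pos']
    d=e-[.6517,.0746,0];y=np.radians(8.6);a=d@[np.cos(y),np.sin(y),0]*1e3;b=d@[np.sin(y),-np.cos(y),0]*1e3
    f=s['force'];print("t",round(s['time_s'],2),"rear,right",a.round(2),b.round(2),"th",np.degrees(np.arctan2(b,a)).round(1)%360,"r",np.hypot(a,b).round(2),"z",e[2].round(4),"F",f.round(1),"gap",s['finger_gap'].round(3) if hasattr(s['finger_gap'],'round') else s['finger_gap'],"tilt",R[:,0].round(3))
    th=np.arctan2(b,a);T=np.array([-np.sin(th)*np.cos(y)+np.cos(th)*np.sin(y),-np.sin(th)*np.sin(y)-np.cos(th)*np.cos(y),0])
    print("Ftang(cw+)",(f@T).round(1),"Frad", (f[:2]@d[:2]/np.hypot(a,b)*1e3).round(1))
E
python3 -c "from h import *;st()"
```

```text
t 4.83 rear,right -24.62 8.92 th 160.1 r 26.19 z 0.1541 F [ 3.5 -1.4 -3.9] gap 0.1504128908214497 tilt [ 0.001 -0.    -1.   ]
Ftang(cw+) -2.9 Frad -2.4
```

Call:
play_rows --angular '[[0,0,0],[0,0,0],[0,0,0],[0,0,0],[0,0,0],[0,0,0],[0,0,0],[0,0,0],[0,0,0],[0,0,0],[0,0,0],[0,0,0]]' --linear '[[0,-0.0039,-0.0146],[0,-0.0013,-0.0151],[0,0.0013,-0.0151],[0,0.0039,-0.0146],[0,0.0064,-0.0137],[0,0.0087,-0.0124],[0,0.0107,-0.0107],[0,0.0124,-0.0087],[0,0.0137,-0.0064],[0,0.0146,-0.0039],[0,0.0151,-0.0013],[0,0.0151,0.0013]]' --grip '[-0.95,-0.95,-0.95,-0.95,-0.95,-0.95,-0.95,-0.95,-0.95,-0.95,-0.95,-0.95]'

```text
time_s: 5.83
eef_pos: [0.6519, 0.1006, 0.154]
tool_rot: [[-0.002, 0.989, 0.15], [-0.0, 0.15, -0.989], [-1.0, -0.002, -0.0]]
force: [-3.7, -5.5, 3.0]
finger_gap: 0.147
```

```bash
python3 -c "from h import *;st()"
```

```text
t 5.83 rear,right 4.14 -25.71 th 279.1 r 26.04 z 0.154 F [-3.7 -5.5  3. ] gap 0.14698838148770726 tilt [-0.002 -0.    -1.   ]
Ftang(cw+) -3.6 Frad -5.5
```

Call:
play_rows --angular '[[0,0,0],[0,0,0],[0,0,0],[0,0,0],[0,0,0],[0,0,0],[0,0,0],[0,0,0],[0,0,0],[0,0,0],[0,0,0],[0,0,0]]' --linear '[[0,0.0146,0.0039],[0,0.0137,0.0064],[0,0.0124,0.0087],[0,0.0107,0.0107],[0,0.0087,0.0124],[0,0.0064,0.0137],[0,0.0039,0.0146],[0,0.0013,0.0151],[0,-0.0013,0.0151],[0,-0.0039,0.0146],[0,-0.0064,0.0137],[0,-0.0087,0.0124]]' --grip '[-0.95,-0.95,-0.95,-0.95,-0.95,-0.95,-0.95,-0.95,-0.95,-0.95,-0.95,-0.95]'

```text
time_s: 6.83
eef_pos: [0.6745, 0.062, 0.1541]
tool_rot: [[0.001, 0.989, 0.15], [0.001, 0.15, -0.989], [-1.0, 0.002, -0.001]]
force: [0.1, 4.2, -0.4]
finger_gap: 0.151
```

```bash
python3 -c "from h import *;st()"
```

```text
t 6.83 rear,right 20.65 15.92 th 37.6 r 26.07 z 0.1541 F [ 0.1  4.2 -0.4] gap 0.15126867406640684 tilt [ 0.001  0.001 -1.   ]
Ftang(cw+) -3.8 Frad -1.9
```

Call:
play_rows --angular '[[0,0,0],[0,0,0],[0,0,0],[0,0,0],[0,0,0],[0,0,0],[0,0,0],[0,0,0],[0,0,0],[0,0,0],[0,0,0],[0,0,0]]' --linear '[[0,-0.0107,0.0107],[0,-0.0124,0.0087],[0,-0.0137,0.0064],[0,-0.0146,0.0039],[0,-0.0151,0.0013],[0,-0.0151,-0.0013],[0,-0.0146,-0.0039],[0,-0.0137,-0.0064],[0,-0.0124,-0.0087],[0,-0.0107,-0.0107],[0,-0.0087,-0.0124],[0,-0.0064,-0.0137]]' --grip '[-0.95,-0.95,-0.95,-0.95,-0.95,-0.95,-0.95,-0.95,-0.95,-0.95,-0.95,-0.95]'

```text
time_s: 7.83
eef_pos: [0.63, 0.0597, 0.1542]
tool_rot: [[0.004, 0.989, 0.148], [-0.003, 0.148, -0.989], [-1.0, 0.003, 0.003]]
force: [6.1, -0.8, -5.9]
finger_gap: 0.15
```

```bash
python3 -c "from h import *;st()"
```

```text
t 7.83 rear,right -23.7 11.5 th 154.1 r 26.34 z 0.1542 F [ 6.1 -0.8 -5.9] gap 0.1499979969530701 tilt [ 0.004 -0.003 -1.   ]
Ftang(cw+) -4.1 Frad -4.6
```

Call:
play_rows --angular '[[0,0,0],[0,0,0],[0,0,0],[0,0,0],[0,0,0],[0,0,0],[0,0,0],[0,0,0],[0,0,0],[0,0,0],[0,0,0],[0,0,0]]' --linear '[[0,-0.0039,-0.0146],[0,-0.0013,-0.0151],[0,0.0013,-0.0151],[0,0.0039,-0.0146],[0,0.0064,-0.0137],[0,0.0087,-0.0124],[0,0.0107,-0.0107],[0,0.0124,-0.0087],[0,0.0137,-0.0064],[0,0.0146,-0.0039],[0,0.0151,-0.0013],[0,0.0151,0.0013]]' --grip '[-0.95,-0.95,-0.95,-0.95,-0.95,-0.95,-0.95,-0.95,-0.95,-0.95,-0.95,-0.95]'

```text
time_s: 8.83
eef_pos: [0.6522, 0.1006, 0.154]
tool_rot: [[-0.002, 0.989, 0.15], [-0.0, 0.15, -0.989], [-1.0, -0.002, 0.0]]
force: [-3.0, -4.3, 2.3]
finger_gap: 0.152
```

```bash
python3 -c "from h import *;st()"
```

```text
t 8.83 rear,right 4.37 -25.67 th 279.7 r 26.04 z 0.154 F [-3.  -4.3  2.3] gap 0.15216333574753935 tilt [-0.002 -0.    -1.   ]
Ftang(cw+) -2.9 Frad -4.4
```

Call:
play_rows --angular '[[0,0,0],[0,0,0],[0,0,0],[0,0,0],[0,0,0],[0,0,0],[0,0,0],[0,0,0],[0,0,0],[0,0,0],[0,0,0],[0,0,0]]' --linear '[[0,0.0146,0.0039],[0,0.0137,0.0064],[0,0.0124,0.0087],[0,0.0107,0.0107],[0,0.0087,0.0124],[0,0.0064,0.0137],[0,0.0039,0.0146],[0,0.0013,0.0151],[0,-0.0013,0.0151],[0,-0.0039,0.0146],[0,-0.0064,0.0137],[0,-0.0087,0.0124]]' --grip '[-0.95,-0.95,-0.95,-0.95,-0.95,-0.95,-0.95,-0.95,-0.95,-0.95,-0.95,-0.95]'

```text
time_s: 9.83
eef_pos: [0.6748, 0.0626, 0.1541]
tool_rot: [[0.002, 0.989, 0.151], [0.002, 0.151, -0.989], [-1.0, 0.002, -0.002]]
force: [1.6, 4.0, -1.4]
finger_gap: 0.153
```

```bash
python3 -c "from h import *;st()"
```

```text
t 9.83 rear,right 21.07 15.3 th 36.0 r 26.04 z 0.1541 F [ 1.6  4.  -1.4] gap 0.15271924859049474 tilt [ 0.002  0.002 -1.   ]
Ftang(cw+) -4.3 Frad -0.5
```

Call:
play_rows --angular '[[0,0,0],[0,0,0],[0,0,0],[0,0,0],[0,0,0],[0,0,0],[0,0,0],[0,0,0],[0,0,0],[0,0,0],[0,0,0],[0,0,0]]' --linear '[[0,-0.0107,0.0107],[0,-0.0124,0.0087],[0,-0.0137,0.0064],[0,-0.0146,0.0039],[0,-0.0151,0.0013],[0,-0.0151,-0.0013],[0,-0.0146,-0.0039],[0,-0.0137,-0.0064],[0,-0.0124,-0.0087],[0,-0.0107,-0.0107],[0,-0.0087,-0.0124],[0,-0.0064,-0.0137]]' --grip '[-0.95,-0.95,-0.95,-0.95,-0.95,-0.95,-0.95,-0.95,-0.95,-0.95,-0.95,-0.95]'

```text
time_s: 10.83
eef_pos: [0.6298, 0.06, 0.1542]
tool_rot: [[0.003, 0.989, 0.148], [-0.003, 0.148, -0.989], [-1.0, 0.003, 0.003]]
force: [7.1, 0.0, -7.4]
finger_gap: 0.148
```

Call:
play_rows --angular '[[0,0,0],[0,0,0],[0,0,0],[0,0,0],[0,0,0],[0,0,0],[0,0,0],[0,0,0],[0,0,0],[0,0,0],[0,0,0],[0,0,0]]' --linear '[[0,-0.0039,-0.0146],[0,-0.0013,-0.0151],[0,0.0013,-0.0151],[0,0.0039,-0.0146],[0,0.0064,-0.0137],[0,0.0087,-0.0124],[0,0.0107,-0.0107],[0,0.0124,-0.0087],[0,0.0137,-0.0064],[0,0.0146,-0.0039],[0,0.0151,-0.0013],[0,0.0151,0.0013]]' --grip '[-0.95,-0.95,-0.95,-0.95,-0.95,-0.95,-0.95,-0.95,-0.95,-0.95,-0.95,-0.95]'

```text
time_s: 11.83
eef_pos: [0.6522, 0.1007, 0.154]
tool_rot: [[-0.002, 0.989, 0.15], [-0.0, 0.15, -0.989], [-1.0, -0.002, 0.0]]
force: [-3.7, -4.1, 3.9]
finger_gap: 0.15
```

Call:
play_rows --angular '[[0,0,0],[0,0,0],[0,0,0],[0,0,0],[0,0,0],[0,0,0],[0,0,0],[0,0,0],[0,0,0],[0,0,0],[0,0,0],[0,0,0]]' --linear '[[0,0.0146,0.0039],[0,0.0137,0.0064],[0,0.0124,0.0087],[0,0.0107,0.0107],[0,0.0087,0.0124],[0,0.0064,0.0137],[0,0.0039,0.0146],[0,0.0013,0.0151],[0,-0.0013,0.0151],[0,-0.0039,0.0146],[0,-0.0064,0.0137],[0,-0.0087,0.0124]]' --grip '[-0.95,-0.95,-0.95,-0.95,-0.95,-0.95,-0.95,-0.95,-0.95,-0.95,-0.95,-0.95]'

```text
time_s: 12.83
eef_pos: [0.6748, 0.0626, 0.1541]
tool_rot: [[0.002, 0.989, 0.151], [0.002, 0.151, -0.989], [-1.0, 0.002, -0.002]]
force: [0.5, 4.0, -1.5]
finger_gap: 0.15
```

Call:
play_rows --angular '[[0,0,0],[0,0,0],[0,0,0],[0,0,0],[0,0,0],[0,0,0],[0,0,0],[0,0,0],[0,0,0],[0,0,0]]' --linear '[[0,-0.0107,0.0107],[0,-0.0124,0.0087],[0,-0.0137,0.0064],[0,-0.0146,0.0039],[0,-0.0151,0.0013],[0,-0.0151,-0.0013],[0,-0.0146,-0.0039],[0,-0.0137,-0.0064],[0,0,0],[0,0,0]]' --grip '[-0.95,-0.95,-0.95,-0.95,-0.95,-0.95,-0.95,-0.95,-0.95,-0.95]'

```text
time_s: 13.67
eef_pos: [0.6419, 0.0501, 0.1541]
tool_rot: [[-0.0, 0.989, 0.15], [-0.0, 0.15, -0.989], [-1.0, -0.0, 0.0]]
force: [0.2, 3.4, -2.7]
finger_gap: 0.149
```

```bash
python3 - <<'E'
from h import *
st()
f=vision.grab_frame("top");crop("top",f,205,140,275,205,10,"pics/t4.png")
f=vision.grab_frame("side");crop("side",f,230,190,310,260,8,"pics/s4.png")
E
```

```text
t 13.67 rear,right -13.32 22.73 th 120.4 r 26.34 z 0.1541 F [ 0.2  3.4 -2.7] gap 0.14896491778255255 tilt [-0. -0. -1.]
Ftang(cw+) 1.1 Frad -3.3
```

View pics/t4.png

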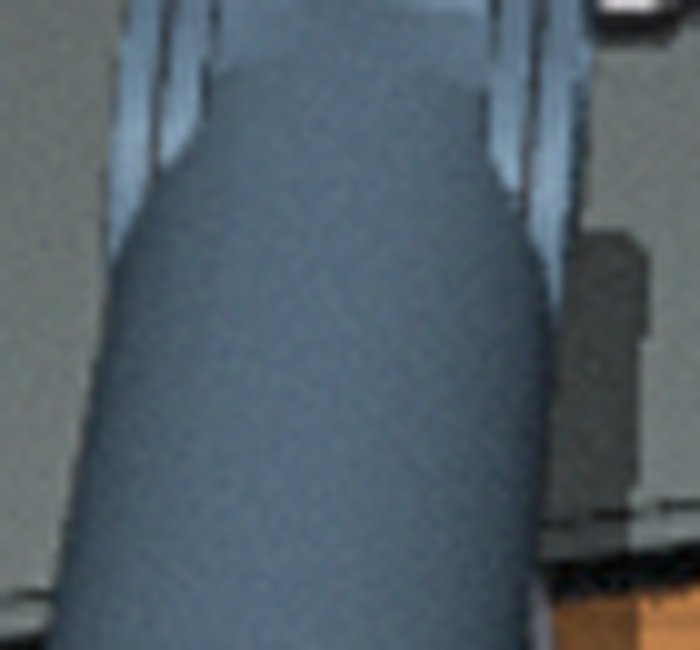

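View pics/s4.png

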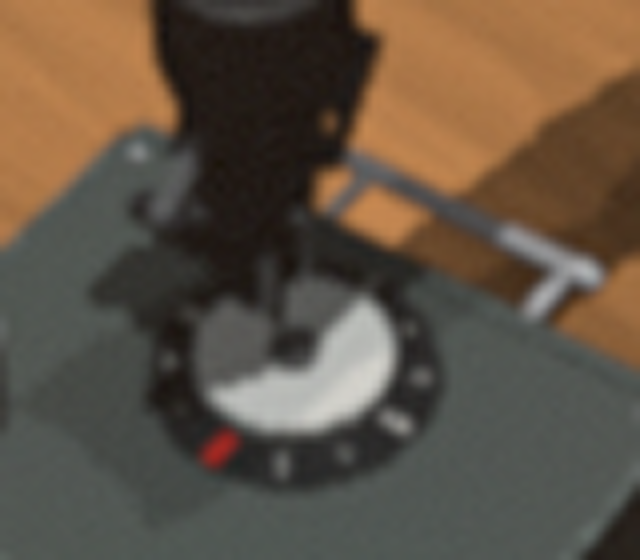

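Call:
play_rows --angular '[[0,0,0],[0,0,0],[0,0,0],[0,0,0],[0,0,0],[0,0,0],[0,0,0],[0,0,0],[0,0,0],[0,0,0],[0,0,0],[0,0,0]]' --linear '[[0,0.0137,0.0064],[0,0.0146,0.0039],[0,0.0151,0.0013],[0,0.0151,-0.0013],[0,0.0146,-0.0039],[0,0.0137,-0.0064],[0,0.0124,-0.0087],[0,0.0107,-0.0107],[0,0.0087,-0.0124],[0,0.0064,-0.0137],[0,0.0039,-0.0146],[0,0.0013,-0.0151]]' --grip '[-0.95,-0.95,-0.95,-0.95,-0.95,-0.95,-0.95,-0.95,-0.95,-0.95,-0.95,-0.95]'

```text
time_s: 14.77
eef_pos: [0.6777, 0.0765, 0.1541]
tool_rot: [[-0.0, 0.989, 0.148], [-0.003, 0.148, -0.989], [-1.0, -0.0, 0.003]]
force: [-2.9, -4.0, 2.5]
finger_gap: 0.148
```

```bash
python3 -c "from h import *;st()"
```

```text
t 14.77 rear,right 26.02 2.0 th 4.4 r 26.09 z 0.1541 F [-2.9 -4.   2.5] gap 0.148375881428786 tilt [-0.    -0.003 -1.   ]
Ftang(cw+) 3.8 Frad -3.1
```

Call:
play_rows --angular '[[0,0,0],[0,0,0],[0,0,0],[0,0,0],[0,0,0],[0,0,0],[0,0,0],[0,0,0],[0,0,0],[0,0,0],[0,0,0],[0,0,0]]' --linear '[[0,-0.0013,-0.0151],[0,-0.0039,-0.0146],[0,-0.0064,-0.0137],[0,-0.0087,-0.0124],[0,-0.0107,-0.0107],[0,-0.0124,-0.0087],[0,-0.0137,-0.0064],[0,-0.0146,-0.0039],[0,-0.0151,-0.0013],[0,-0.0151,0.0013],[0,-0.0146,0.0039],[0,-0.0137,0.0064]]' --grip '[-0.95,-0.95,-0.95,-0.95,-0.95,-0.95,-0.95,-0.95,-0.95,-0.95,-0.95,-0.95]'

```text
time_s: 15.77
eef_pos: [0.6357, 0.0952, 0.1542]
tool_rot: [[0.002, 0.989, 0.15], [0.001, 0.15, -0.989], [-1.0, 0.002, -0.0]]
force: [6.2, -2.8, -5.7]
finger_gap: 0.148
```

```bash
python3 -c "from h import *;st()"
```

```text
t 15.77 rear,right -12.75 -22.77 th 240.7 r 26.1 z 0.1542 F [ 6.2 -2.8 -5.7] gap 0.14847959981945766 tilt [ 0.002  0.001 -1.   ]
Ftang(cw+) 3.1 Frad -6.0
```

Call:
play_rows --angular '[[0,0,0],[0,0,0],[0,0,0],[0,0,0],[0,0,0],[0,0,0],[0,0,0],[0,0,0],[0,0,0],[0,0,0],[0,0,0],[0,0,0]]' --linear '[[0,-0.0124,0.0087],[0,-0.0107,0.0107],[0,-0.0087,0.0124],[0,-0.0064,0.0137],[0,-0.0039,0.0146],[0,-0.0013,0.0151],[0,0.0013,0.0151],[0,0.0039,0.0146],[0,0.0064,0.0137],[0,0.0087,0.0124],[0,0.0107,0.0107],[0,0.0124,0.0087]]' --grip '[-0.95,-0.95,-0.95,-0.95,-0.95,-0.95,-0.95,-0.95,-0.95,-0.95,-0.95,-0.95]'

```text
time_s: 16.77
eef_pos: [0.642, 0.0501, 0.1541]
tool_rot: [[-0.001, 0.989, 0.15], [0.0, 0.15, -0.989], [-1.0, -0.001, -0.001]]
force: [-3.2, 4.3, 1.2]
finger_gap: 0.147
```

```bash
python3 -c "from h import *;st()"
```

```text
t 16.77 rear,right -13.21 22.76 th 120.1 r 26.32 z 0.1541 F [-3.2  4.3  1.2] gap 0.14693633320359112 tilt [-0.001  0.    -1.   ]
Ftang(cw+) 4.6 Frad -2.8
```

Call:
play_rows --angular '[[0,0,0],[0,0,0],[0,0,0],[0,0,0],[0,0,0],[0,0,0],[0,0,0],[0,0,0],[0,0,0],[0,0,0],[0,0,0],[0,0,0]]' --linear '[[0,0.0137,0.0064],[0,0.0146,0.0039],[0,0.0151,0.0013],[0,0.0151,-0.0013],[0,0.0146,-0.0039],[0,0.0137,-0.0064],[0,0.0124,-0.0087],[0,0.0107,-0.0107],[0,0.0087,-0.0124],[0,0.0064,-0.0137],[0,0.0039,-0.0146],[0,0.0013,-0.0151]]' --grip '[-0.95,-0.95,-0.95,-0.95,-0.95,-0.95,-0.95,-0.95,-0.95,-0.95,-0.95,-0.95]'

```text
time_s: 17.77
eef_pos: [0.6778, 0.0754, 0.1541]
tool_rot: [[-0.0, 0.989, 0.148], [-0.004, 0.148, -0.989], [-1.0, -0.001, 0.004]]
force: [-3.2, -3.8, 0.5]
finger_gap: 0.152
```

Call:
play_rows --angular '[[0,0,0],[0,0,0],[0,0,0],[0,0,0],[0,0,0],[0,0,0]]' --linear '[[0,-0.0013,-0.0151],[0,-0.0039,-0.0146],[0,-0.0064,-0.0137],[0,0,0],[0,0,0],[0,0,0]]' --grip '[-0.95,-0.95,-0.95,-0.95,-0.95,-0.95]'

```text
time_s: 18.27
eef_pos: [0.6717, 0.0913, 0.1541]
tool_rot: [[-0.001, 0.989, 0.15], [0.001, 0.15, -0.989], [-1.0, -0.001, -0.001]]
force: [-3.4, -1.8, 1.5]
finger_gap: 0.151
```

```bash
python3 - <<'E'
from h import *
st()
f=vision.grab_frame("side");crop("side",f,230,190,310,260,8,"pics/s5.png")
E
```

```text
t 18.27 rear,right 22.24 -13.51 th 328.7 r 26.02 z 0.1541 F [-3.4 -1.8  1.5] gap 0.15146568826708642 tilt [-0.001  0.001 -1.   ]
Ftang(cw+) -0.7 Frad -3.8
```

View pics/s5.png

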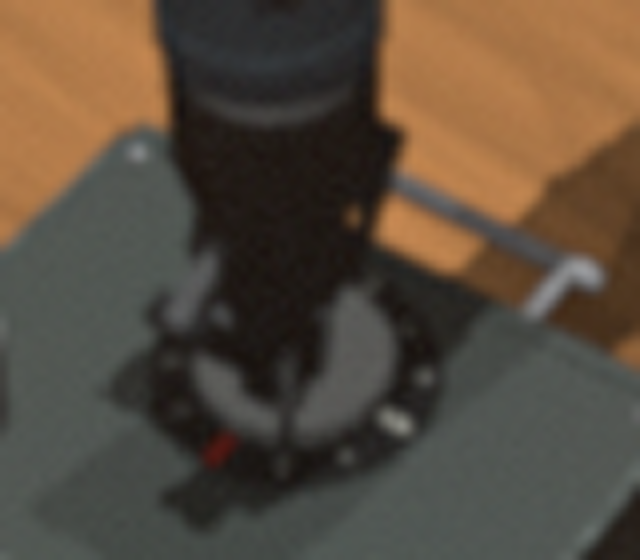

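Call:
play_rows --angular '[[0,0,0],[0,0,0],[0,0,0],[0,0,0],[0,0,0],[0,0,0],[0,0,0],[0,0,0],[0,0,0]]' --linear '[[0,0.0064,0.0137],[0,0.0039,0.0146],[0,0.0013,0.0151],[0,-0.0013,0.0151],[0,-0.0039,0.0146],[0,-0.0064,0.0137],[0,-0.0044,0.0062],[0,-0.0044,0.0062],[0,0,0]]' --grip '[-0.95,-0.95,-0.95,-0.95,-0.95,-0.95,-0.95,-0.95,-0.95]'

```text
time_s: 19.07
eef_pos: [0.6739, 0.0607, 0.1541]
tool_rot: [[0.0, 0.989, 0.149], [0.0, 0.149, -0.989], [-1.0, 0.0, -0.0]]
force: [-2.4, 1.8, 0.0]
finger_gap: 0.148
```

```bash
python3 -c "from h import *;st()"
```

```text
t 19.07 rear,right 19.89 17.07 th 40.6 r 26.21 z 0.1541 F [-2.4  1.8  0. ] gap 0.1479528642322361 tilt [ 0.  0. -1.]
Ftang(cw+) -0.3 Frad -3.0
```

Call:
play_rows --angular '[[0,0,0],[0,0,0],[0,0,0],[0,0,0]]' --linear '[[0,-0.0026,0.0028],[0,-0.0027,0.0027],[0,-0.0027,0.0026],[0,-0.0028,0.0026]]' --grip '[-0.95,-0.95,-0.95,-0.95]'

```text
time_s: 19.4
eef_pos: [0.6713, 0.0573, 0.1541]
tool_rot: [[0.0, 0.989, 0.15], [-0.0, 0.15, -0.989], [-1.0, 0.0, 0.0]]
force: [-0.6, 4.0, -1.0]
finger_gap: 0.146
```

```bash
python3 -c "from h import *;st()"
```

```text
t 19.4 rear,right 16.82 20.05 th 50.0 r 26.17 z 0.1541 F [-0.6  4.  -1. ] gap 0.1457226164996829 tilt [ 0. -0. -1.]
Ftang(cw+) -2.6 Frad -3.1
```

Call:
play_rows --angular '[[0,0,0],[0,0,0],[0,0,0]]' --linear '[[0,-0.0018,0.0014],[0,-0.0018,0.0014],[0,-0.0018,0.0014]]' --grip '[-0.95,-0.95,-0.95]'

```text
time_s: 19.65
eef_pos: [0.6699, 0.0558, 0.1541]
tool_rot: [[0.0, 0.989, 0.15], [0.0, 0.15, -0.989], [-1.0, 0.0, 0.0]]
force: [-0.2, 3.2, -1.7]
finger_gap: 0.155
```

```bash
python3 -c "from h import *;st()"
```

```text
t 19.65 rear,right 15.21 21.28 th 54.4 r 26.16 z 0.1541 F [-0.2  3.2 -1.7] gap 0.15477184905219205 tilt [ 0.  0. -1.]
Ftang(cw+) -2.0 Frad -2.4
```

Call:
play_rows --angular '[[0,0,0],[0,0,0],[0,0,0]]' --linear '[[0,-0.0019,0.0013],[0,-0.0019,0.0012],[0,-0.0019,0.0012]]' --grip '[-0.95,-0.95,-0.95]'

```text
time_s: 19.9
eef_pos: [0.6685, 0.0545, 0.1541]
tool_rot: [[0.0, 0.989, 0.15], [0.0, 0.15, -0.989], [-1.0, 0.0, 0.0]]
force: [0.9, 3.7, -1.8]
finger_gap: 0.148
```

```bash
python3 -c "from h import *;st()"
```

```text
t 19.9 rear,right 13.58 22.4 th 58.8 r 26.2 z 0.1541 F [ 0.9  3.7 -1.8] gap 0.1476770121479638 tilt [ 0.  0. -1.]
Ftang(cw+) -3.1 Frad -2.2
```

Call:
play_rows --angular '[[0,0,0],[0,0,0],[0,0,0]]' --linear '[[0,-0.002,0.0011],[0,-0.002,0.0011],[0,-0.002,0.0011]]' --grip '[-0.95,-0.95,-0.95]'

```text
time_s: 20.15
eef_pos: [0.6668, 0.0532, 0.1542]
tool_rot: [[0.0, 0.989, 0.15], [-0.0, 0.15, -0.989], [-1.0, 0.0, 0.0]]
force: [0.7, 3.4, -1.9]
finger_gap: 0.148
```

```bash
python3 -c "from h import *;st()"
```

```text
t 20.15 rear,right 11.73 23.45 th 63.4 r 26.22 z 0.1542 F [ 0.7  3.4 -1.9] gap 0.14849483409648506 tilt [ 0. -0. -1.]
Ftang(cw+) -2.5 Frad -2.3
```

Call:
play_rows --angular '[[0,0,0],[0,0,0],[0,0,0]]' --linear '[[0,-0.0021,0.001],[0,-0.0021,0.0009],[0,-0.0021,0.0009]]' --grip '[-0.95,-0.95,-0.95]'

```text
time_s: 20.4
eef_pos: [0.6648, 0.0519, 0.1541]
tool_rot: [[-0.0, 0.989, 0.149], [-0.0, 0.149, -0.989], [-1.0, -0.0, 0.0]]
force: [0.4, 2.8, -0.8]
finger_gap: 0.148
```

```bash
python3 -c "from h import *;st()"
```

```text
t 20.4 rear,right 9.58 24.42 th 68.6 r 26.23 z 0.1541 F [ 0.4  2.8 -0.8] gap 0.14834585594420052 tilt [-0. -0. -1.]
Ftang(cw+) -1.7 Frad -2.2
```

Call:
play_rows --angular '[[0,0,0],[0,0,0],[0,0,0]]' --linear '[[0,-0.0021,0.0008],[0,-0.0021,0.0008],[0,-0.0022,0.0007]]' --grip '[-0.95,-0.95,-0.95]'

```text
time_s: 20.65
eef_pos: [0.6632, 0.051, 0.1541]
tool_rot: [[0.0, 0.989, 0.15], [-0.0, 0.15, -0.989], [-1.0, 0.0, 0.0]]
force: [1.6, 2.8, -1.6]
finger_gap: 0.152
```

```bash
python3 -c "from h import *;st()"
```

```text
t 20.65 rear,right 7.85 25.02 th 72.6 r 26.22 z 0.1541 F [ 1.6  2.8 -1.6] gap 0.1521999775599618 tilt [ 0. -0. -1.]
Ftang(cw+) -2.7 Frad -1.8
```

Call:
play_rows --angular '[[0,0,0],[0,0,0],[0,0,0]]' --linear '[[0,-0.0022,0.0006],[0,-0.0022,0.0006],[0,-0.0022,0.0005]]' --grip '[-0.95,-0.95,-0.95]'

```text
time_s: 20.9
eef_pos: [0.6614, 0.0502, 0.1541]
tool_rot: [[0.0, 0.989, 0.15], [-0.0, 0.15, -0.989], [-1.0, 0.0, 0.0]]
force: [1.4, 3.0, -3.1]
finger_gap: 0.147
```

```bash
python3 -c "from h import *;st()"
```

```text
t 20.9 rear,right 5.93 25.56 th 76.9 r 26.23 z 0.1541 F [ 1.4  3.  -3.1] gap 0.14661797046425976 tilt [ 0. -0. -1.]
Ftang(cw+) -2.4 Frad -2.3
```

Call:
play_rows --angular '[[0,0,0],[0,0,0],[0,0,0]]' --linear '[[0,-0.0022,0.0004],[0,-0.0022,0.0004],[0,-0.0023,0.0003]]' --grip '[-0.95,-0.95,-0.95]'

```text
time_s: 21.15
eef_pos: [0.6595, 0.0496, 0.1541]
tool_rot: [[0.0, 0.989, 0.15], [-0.0, 0.15, -0.989], [-1.0, 0.0, 0.0]]
force: [2.0, 2.4, -2.2]
finger_gap: 0.153
```

```bash
python3 -c "from h import *;st()"
```

```text
t 21.15 rear,right 3.93 25.93 th 81.4 r 26.22 z 0.1541 F [ 2.   2.4 -2.2] gap 0.152920410434428 tilt [ 0. -0. -1.]
Ftang(cw+) -2.6 Frad -1.7
```

Call:
play_rows --angular '[[0,0,0],[0,0,0],[0,0,0]]' --linear '[[0,-0.0023,0.0003],[0,-0.0023,0.0002],[0,-0.0023,0.0001]]' --grip '[-0.95,-0.95,-0.95]'

```text
time_s: 21.4
eef_pos: [0.6571, 0.049, 0.1541]
tool_rot: [[-0.0, 0.989, 0.149], [-0.0, 0.149, -0.989], [-1.0, -0.0, 0.0]]
force: [1.0, 1.7, -2.0]
finger_gap: 0.154
```

```bash
python3 -c "from h import *;st()"
```

```text
t 21.4 rear,right 1.51 26.15 th 86.7 r 26.19 z 0.1541 F [ 1.   1.7 -2. ] gap 0.1535523112685396 tilt [-0. -0. -1.]
Ftang(cw+) -1.3 Frad -1.5
```

Call:
play_rows --angular '[[0,0,0],[0,0,0],[0,0,0]]' --linear '[[0,-0.0023,0.0001],[0,-0.0023,0],[0,-0.0023,0]]' --grip '[-0.95,-0.95,-0.95]'

```text
time_s: 21.65
eef_pos: [0.655, 0.0486, 0.1541]
tool_rot: [[-0.0, 0.989, 0.149], [-0.0, 0.149, -0.989], [-1.0, -0.0, 0.0]]
force: [-0.4, 2.0, -1.7]
finger_gap: 0.149
```

```bash
python3 -c "from h import *;st()"
```

```text
t 21.65 rear,right -0.62 26.24 th 91.3 r 26.25 z 0.1541 F [-0.4  2.  -1.7] gap 0.14856664136040576 tilt [-0. -0. -1.]
Ftang(cw+) 0.2 Frad -2.0
```

Call:
play_rows --angular '[[0,0,0],[0,0,0],[0,0,0]]' --linear '[[0,-0.0023,-0.0001],[0,-0.0023,-0.0001],[0,-0.0023,-0.0002]]' --grip '[-0.95,-0.95,-0.95]'

```text
time_s: 21.9
eef_pos: [0.6531, 0.0485, 0.1541]
tool_rot: [[0.0, 0.989, 0.149], [-0.0, 0.149, -0.989], [-1.0, -0.0, 0.0]]
force: [0.4, 0.7, -1.8]
finger_gap: 0.152
```

```bash
python3 -c "from h import *;st()"
```

```text
t 21.9 rear,right -2.5 26.07 th 95.5 r 26.19 z 0.1541 F [ 0.4  0.7 -1.8] gap 0.15220271752902417 tilt [ 0. -0. -1.]
Ftang(cw+) -0.4 Frad -0.7
```

Call:
play_rows --angular '[[0,0,0],[0,0,0],[0,0,0]]' --linear '[[0,-0.0023,-0.0003],[0,-0.0022,-0.0003],[0,-0.0022,-0.0004]]' --grip '[-0.95,-0.95,-0.95]'

```text
time_s: 22.15
eef_pos: [0.6512, 0.0484, 0.1541]
tool_rot: [[0.0, 0.989, 0.149], [-0.0, 0.149, -0.989], [-1.0, 0.0, 0.0]]
force: [0.7, 2.0, -1.5]
finger_gap: 0.149
```

```bash
python3 -c "from h import *;st()"
```

```text
t 22.15 rear,right -4.45 25.8 th 99.8 r 26.18 z 0.1541 F [ 0.7  2.  -1.5] gap 0.14857221117132108 tilt [ 0. -0. -1.]
Ftang(cw+) -0.7 Frad -2.0
```

Call:
play_rows --angular '[[0,0,0],[0,0,0],[0,0,0]]' --linear '[[0,-0.0022,-0.0004],[0,-0.0022,-0.0005],[0,-0.0022,-0.0005]]' --grip '[-0.95,-0.95,-0.95]'

```text
time_s: 22.4
eef_pos: [0.6496, 0.0485, 0.1541]
tool_rot: [[0.001, 0.989, 0.149], [-0.0, 0.149, -0.989], [-1.0, 0.001, 0.001]]
force: [3.5, 0.9, -3.3]
finger_gap: 0.15
```

```bash
python3 -c "from h import *;st()"
```

```text
t 22.4 rear,right -5.99 25.48 th 103.2 r 26.18 z 0.1541 F [ 3.5  0.9 -3.3] gap 0.1501775108642403 tilt [ 0.001 -0.    -1.   ]
Ftang(cw+) -3.4 Frad -1.2
```

Call:
play_rows --angular '[[0,0,0],[0,0,0]]' --linear '[[0,-0.0022,-0.0006],[0,-0.0022,-0.0006]]' --grip '[-0.95,-0.95]'

```text
time_s: 22.57
eef_pos: [0.649, 0.0486, 0.1542]
tool_rot: [[0.003, 0.989, 0.149], [-0.001, 0.149, -0.989], [-1.0, 0.003, 0.001]]
force: [7.0, -1.1, -7.0]
finger_gap: 0.146
```

```bash
python3 -c "from h import *;st()"
```

```text
t 22.57 rear,right -6.58 25.35 th 104.6 r 26.19 z 0.1542 F [ 7.  -1.1 -7. ] gap 0.1458528578888569 tilt [ 0.003 -0.001 -1.   ]
Ftang(cw+) -7.1 Frad 0.3
```

Call:
play_rows --angular '[[0,0,0],[0,0,0]]' --linear '[[0,-0.001,-0.0003],[0,0,0]]' --grip '[-0.95,-0.95]'

```text
time_s: 22.73
eef_pos: [0.6489, 0.0486, 0.1542]
tool_rot: [[0.003, 0.989, 0.149], [-0.001, 0.149, -0.989], [-1.0, 0.003, 0.001]]
force: [6.6, -1.1, -7.0]
finger_gap: 0.146
```

```bash
python3 -c "from h import *;st()"
```

```text
t 22.73 rear,right -6.63 25.32 th 104.7 r 26.17 z 0.1542 F [ 6.6 -1.1 -7. ] gap 0.146146490882708 tilt [ 0.003 -0.001 -1.   ]
Ftang(cw+) -6.7 Frad 0.4
```

Call:
play_rows --angular '[[0,0,0],[0,0,0],[0,0,0]]' --linear '[[0,0.0035,0.001],[0,0.0035,0.001],[0,0,0]]' --grip '[-0.95,-0.95,-0.95]'

```text
time_s: 22.98
eef_pos: [0.6498, 0.0485, 0.1541]
tool_rot: [[0.0, 0.989, 0.149], [-0.0, 0.149, -0.989], [-1.0, 0.0, 0.0]]
force: [2.6, -0.6, -2.6]
finger_gap: 0.147
```

```bash
python3 -c "from h import *;st()"
```

```text
t 22.98 rear,right -5.79 25.51 th 102.8 r 26.16 z 0.1541 F [ 2.6 -0.6 -2.6] gap 0.1471192501778617 tilt [ 0. -0. -1.]
Ftang(cw+) -2.7 Frad 0.4
```

Call:
play_rows --angular '[[0,0,0],[0,0,0],[0,0,0]]' --linear '[[0,0.003,0.0008],[0,0.003,0.0008],[0,0,0]]' --grip '[-0.95,-0.95,-0.95]'

```text
time_s: 23.23
eef_pos: [0.6511, 0.0485, 0.1541]
tool_rot: [[-0.001, 0.989, 0.15], [0.0, 0.15, -0.989], [-1.0, -0.001, -0.0]]
force: [-0.3, -0.0, -0.0]
finger_gap: 0.15
```

```bash
python3 -c "from h import *;st()"
```

```text
t 23.23 rear,right -4.53 25.74 th 100.0 r 26.14 z 0.1541 F [-0.3 -0.  -0. ] gap 0.15032309299130064 tilt [-0.001  0.    -1.   ]
Ftang(cw+) 0.3 Frad 0.0
```

Call:
play_rows --angular '[[0,0,0],[0,0,0],[0,0,0]]' --linear '[[0,0.003,0.0006],[0,0.003,0.0006],[0,0,0]]' --grip '[-0.95,-0.95,-0.95]'

```text
time_s: 23.48
eef_pos: [0.6533, 0.0485, 0.1541]
tool_rot: [[-0.0, 0.989, 0.15], [0.0, 0.15, -0.989], [-1.0, -0.0, -0.0]]
force: [-0.5, 0.4, 0.4]
finger_gap: 0.153
```

```bash
python3 - <<'E'
from h import *
st()
f=vision.grab_frame("side");crop("side",f,230,190,310,260,8,"pics/s6.png")
E
```

```text
t 23.48 rear,right -2.29 26.05 th 95.0 r 26.15 z 0.1541 F [-0.5  0.4  0.4] gap 0.15284090786036197 tilt [-0.  0. -1.]
Ftang(cw+) 0.5 Frad -0.5
```

View pics/s6.png

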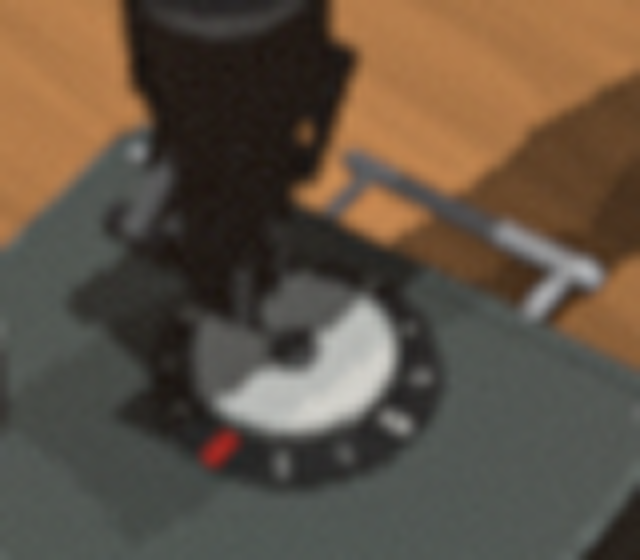

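Call:
play_rows --angular '[[0,0,0],[0,0,0],[0,0,0],[0,0,0],[0,0,0]]' --linear '[[0,-0.003,-0.0003],[0,-0.003,-0.0005],[0,-0.003,-0.0006],[0,-0.003,-0.0007],[0,-0.0022,-0.0006]]' --grip '[-0.95,-0.95,-0.95,-0.95,-0.95]'

```text
time_s: 23.95
eef_pos: [0.6495, 0.0485, 0.1542]
tool_rot: [[0.002, 0.989, 0.15], [-0.0, 0.15, -0.989], [-1.0, 0.002, 0.0]]
force: [4.3, 0.1, -4.2]
finger_gap: 0.154
```

```bash
python3 -c "from h import *;st()"
```

```text
t 23.95 rear,right -6.05 25.45 th 103.4 r 26.16 z 0.1542 F [ 4.3  0.1 -4.2] gap 0.1537487501605664 tilt [ 0.002 -0.    -1.   ]
Ftang(cw+) -4.3 Frad -0.5
```

Call:
play_rows --angular '[[0,0,0],[0,0,0]]' --linear '[[0,-0.0022,-0.0006],[0,-0.0022,-0.0006]]' --grip '[-0.95,-0.95]'

```text
time_s: 24.12
eef_pos: [0.6489, 0.0486, 0.1542]
tool_rot: [[0.003, 0.989, 0.15], [-0.0, 0.15, -0.989], [-1.0, 0.003, 0.001]]
force: [7.6, 0.2, -7.3]
finger_gap: 0.15
```

```bash
python3 -c "from h import *;st()"
```

```text
t 24.12 rear,right -6.65 25.3 th 104.7 r 26.16 z 0.1542 F [ 7.6  0.2 -7.3] gap 0.14979422658786296 tilt [ 0.003 -0.    -1.   ]
Ftang(cw+) -7.6 Frad -1.0
```

Call:
play_rows --angular '[[0,0,0],[0,0,0]]' --linear '[[0,-0.0022,-0.0006],[0,0,0]]' --grip '[-0.95,-0.95]'

```text
time_s: 24.28
eef_pos: [0.6487, 0.0486, 0.1542]
tool_rot: [[0.004, 0.989, 0.15], [-0.001, 0.15, -0.989], [-1.0, 0.004, 0.001]]
force: [7.2, 0.3, -7.7]
finger_gap: 0.147
```

```bash
python3 -c "from h import *;st()"
```

```text
t 24.28 rear,right -6.86 25.27 th 105.2 r 26.19 z 0.1542 F [ 7.2  0.3 -7.7] gap 0.14731568716445545 tilt [ 0.004 -0.001 -1.   ]
Ftang(cw+) -7.1 Frad -1.1
```

Call:
play_rows --angular '[[0,0,0],[0,0,0]]' --linear '[[0,-0.0025,-0.0007],[0,0,0]]' --grip '[-0.95,-0.95]'

```text
time_s: 24.45
eef_pos: [0.6485, 0.0486, 0.1543]
tool_rot: [[0.005, 0.989, 0.15], [-0.001, 0.15, -0.989], [-1.0, 0.005, 0.001]]
force: [9.3, -0.8, -9.3]
finger_gap: 0.154
```

```bash
python3 -c "from h import *;st()"
```

```text
t 24.45 rear,right -7.08 25.21 th 105.7 r 26.18 z 0.1543 F [ 9.3 -0.8 -9.3] gap 0.15437128125578656 tilt [ 0.005 -0.001 -1.   ]
Ftang(cw+) -9.3 Frad -0.3
```

Call:
play_rows --angular '[[0,0,0],[0,0,0]]' --linear '[[0,-0.0025,-0.0007],[0,0,0]]' --grip '[-0.95,-0.95]'

```text
time_s: 24.62
eef_pos: [0.6482, 0.0486, 0.1542]
tool_rot: [[0.006, 0.989, 0.149], [-0.001, 0.149, -0.989], [-1.0, 0.006, 0.002]]
force: [11.2, -1.1, -9.9]
finger_gap: 0.147
```

```bash
python3 -c "from h import *;st()"
```

```text
t 24.62 rear,right -7.38 25.18 th 106.3 r 26.24 z 0.1542 F [11.2 -1.1 -9.9] gap 0.14732657512903957 tilt [ 0.006 -0.001 -1.   ]
Ftang(cw+) -11.2 Frad -0.4
```

Call:
play_rows --angular '[[0,0,0],[0,0,0],[0,0,0],[0,0,0]]' --linear '[[0,0.0045,0.0012],[0,0.0045,0.0012],[0,0.0045,0.0012],[0,0,0]]' --grip '[-0.95,-0.95,-0.95,-0.95]'

```text
time_s: 24.95
eef_pos: [0.6498, 0.0485, 0.1541]
tool_rot: [[0.0, 0.989, 0.15], [-0.0, 0.15, -0.989], [-1.0, 0.0, 0.0]]
force: [3.2, 0.4, -2.0]
finger_gap: 0.147
```

```bash
python3 -c "from h import *;st()"
```

```text
t 24.95 rear,right -5.8 25.5 th 102.8 r 26.15 z 0.1541 F [ 3.2  0.4 -2. ] gap 0.14678043540281585 tilt [ 0. -0. -1.]
Ftang(cw+) -3.1 Frad -0.7
```

Call:
play_rows --angular '[[0,0,0],[0,0,0]]' --linear '[[0,0.003,0.0007],[0,0.003,0.0006]]' --grip '[-0.95,-0.95]'

```text
time_s: 25.12
eef_pos: [0.6507, 0.0485, 0.1541]
tool_rot: [[-0.002, 0.989, 0.15], [0.0, 0.15, -0.989], [-1.0, -0.002, -0.0]]
force: [-0.9, -0.6, -0.2]
finger_gap: 0.149
```

```bash
python3 -c "from h import *;st()"
```

```text
t 25.12 rear,right -4.89 25.69 th 100.8 r 26.15 z 0.1541 F [-0.9 -0.6 -0.2] gap 0.14914638405428599 tilt [-0.002  0.    -1.   ]
Ftang(cw+) 0.9 Frad 0.6
```

Call:
play_rows --angular '[[0,0,0],[0,0,0]]' --linear '[[0,0.003,0.0006],[0,0.003,0.0005]]' --grip '[-0.95,-0.95]'

```text
time_s: 25.28
eef_pos: [0.6528, 0.0485, 0.1541]
tool_rot: [[-0.001, 0.989, 0.15], [0.0, 0.15, -0.989], [-1.0, -0.001, -0.0]]
force: [-0.3, 0.2, 0.2]
finger_gap: 0.149
```

```bash
python3 -c "from h import *;st()"
```

```text
t 25.28 rear,right -2.78 25.97 th 96.1 r 26.12 z 0.1541 F [-0.3  0.2  0.2] gap 0.14897359788487108 tilt [-0.001  0.    -1.   ]
Ftang(cw+) 0.3 Frad -0.2
```

Call:
play_rows --angular '[[0,0,0],[0,0,0]]' --linear '[[0,0.003,0.0004],[0,0.003,0.0004]]' --grip '[-0.95,-0.95]'

```text
time_s: 25.45
eef_pos: [0.6545, 0.0486, 0.154]
tool_rot: [[-0.002, 0.989, 0.15], [0.0, 0.15, -0.989], [-1.0, -0.002, -0.0]]
force: [-4.8, 0.4, 1.6]
finger_gap: 0.152
```

```bash
python3 -c "from h import *;st()"
```

```text
t 25.45 rear,right -1.17 26.17 th 92.6 r 26.19 z 0.154 F [-4.8  0.4  1.6] gap 0.15244215300705471 tilt [-0.002  0.    -1.   ]
Ftang(cw+) 4.7 Frad -0.9
```

Call:
play_rows --angular '[[0,0,0],[0,0,0]]' --linear '[[0,0.003,0.0002],[0,0,0]]' --grip '[-0.95,-0.95]'

```text
time_s: 25.62
eef_pos: [0.6549, 0.0486, 0.154]
tool_rot: [[-0.003, 0.989, 0.15], [0.0, 0.15, -0.989], [-1.0, -0.003, -0.001]]
force: [-5.4, 1.2, 3.2]
finger_gap: 0.149
```

```bash
python3 - <<'E'
from h import *
st()
f=vision.grab_frame("side");crop("side",f,230,190,310,260,8,"pics/s7.png")
E
```

```text
t 25.62 rear,right -0.76 26.17 th 91.7 r 26.18 z 0.154 F [-5.4  1.2  3.2] gap 0.14886703182093664 tilt [-0.003  0.    -1.   ]
Ftang(cw+) 5.3 Frad -1.8
```

View pics/s7.png

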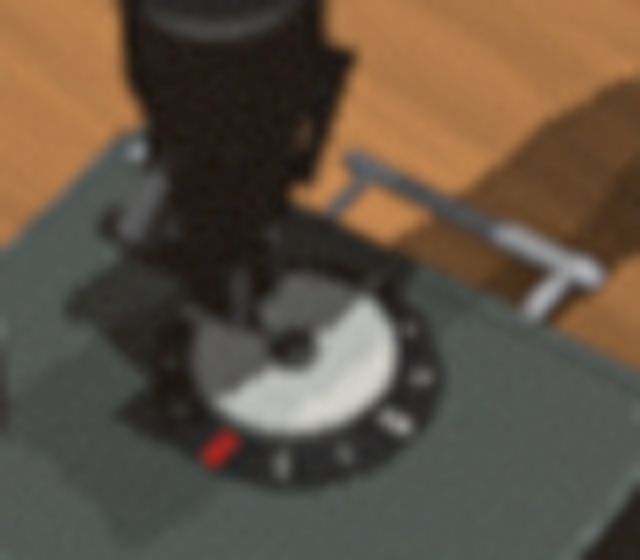

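Call:
play_rows --angular '[[0,0,0],[0,0,0],[0,0,0],[0,0,0],[0,0,0],[0,0,0],[0,0,0],[0,0,0],[0,0,0],[0,0,0]]' --linear '[[0,-0.005,0],[0,-0.006,0],[0,0,0],[0,0,0],[0,0,0],[0,0,0],[-0.05,0,0],[-0.1,0,0],[-0.1,0,0],[0,0,0]]' --grip '[-0.95,-0.6,-0.4,-0.2,-0.2,-0.2,-0.2,-0.2,-0.2,-0.2]'

```text
time_s: 26.5
eef_pos: [0.6564, 0.0477, 0.2355]
tool_rot: [[0.01, 0.989, 0.149], [0.001, 0.149, -0.989], [-1.0, 0.01, 0.001]]
force: [1.3, -0.7, 0.7]
finger_gap: 0.402
```

```bash
python3 - <<'E'
from h import *
st()
f=vision.grab_frame("side");crop("side",f,220,170,320,260,7,"pics/s8.png")
a,b=wc(90,390,.096),wc(260,369,.096);hd=(a+b)/2
s=robot.read_state();R=s['tool_rot'];print(s['eef_pos'],hd)
y=np.radians(9);c=np.array([.6517,.0746,0])
print(R.T@(hd-s['eef_pos'])*1000)
E
```

```text
t 26.5 rear,right 0.6 27.31 th 88.7 r 27.32 z 0.2355 F [ 1.3 -0.7  0.7] gap 0.4024880154630547 tilt [ 0.01   0.001 -1.   ]
Ftang(cw+) -1.2 Frad 0.9
[0.65519332 0.04781371 0.23280665] [0.527496   0.05279305 0.096     ]
[ 135.89517354 -126.49721442  -24.05029283]
```

View pics/s8.png

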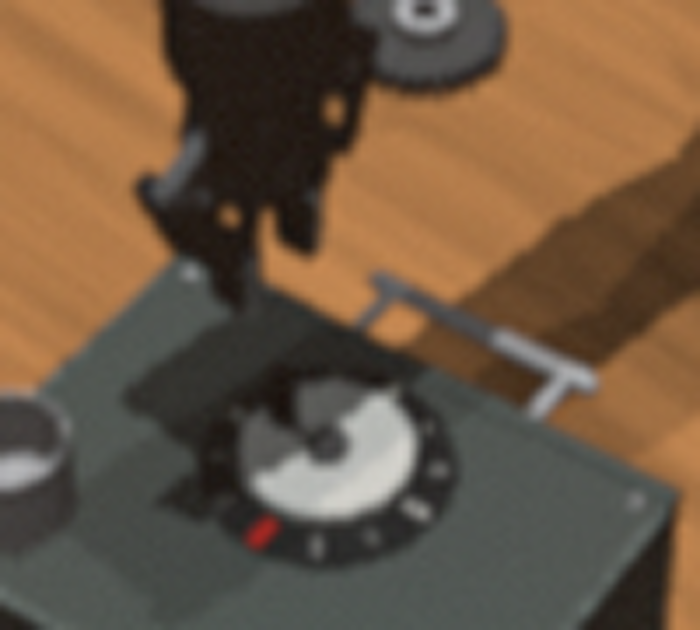

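Call:
play_rows --angular '[[0,0,0],[0,0,0],[0,0,0],[0,0,0],[0,0,0],[0,0,0],[0,0,0],[0,0,0],[0,0,0]]' --linear '[[0,-0.085,-0.016],[0,-0.085,-0.016],[0,-0.085,-0.016],[0,-0.085,-0.016],[0,-0.085,-0.016],[0.1,0,0],[0.1,0,0],[0,0,0],[0,0,0]]' --grip '[-0.2,-0.2,-0.2,-0.2,-0.2,-0.2,-0.2,-0.2,-0.2]'

```text
time_s: 27.3
eef_pos: [0.5218, 0.0524, 0.168]
tool_rot: [[-0.004, 0.989, 0.149], [-0.001, 0.149, -0.989], [-1.0, -0.004, 0.001]]
force: [0.1, -0.0, 0.1]
finger_gap: 0.402
```

```bash
python3 - <<'E'
from h import *
st()
f=vision.grab_frame("side");crop("side",f,240,150,340,240,7,"pics/s9.png")
s=robot.read_state();R=s['tool_rot'];print(s['eef_pos'],R.T@(np.array([.5275,.0528,.092])-s['eef_pos'])*1000)
E
```

```text
t 27.3 rear,right -131.81 2.54 th 178.9 r 131.83 z 0.168 F [ 0.1 -0.   0.1] gap 0.4016782089688634 tilt [-0.004 -0.001 -1.   ]
Ftang(cw+) -0.0 Frad -0.1
[0.52320144 0.05240422 0.16931121] [77.30827664  4.36366107  0.21402536]
```

View pics/s9.png

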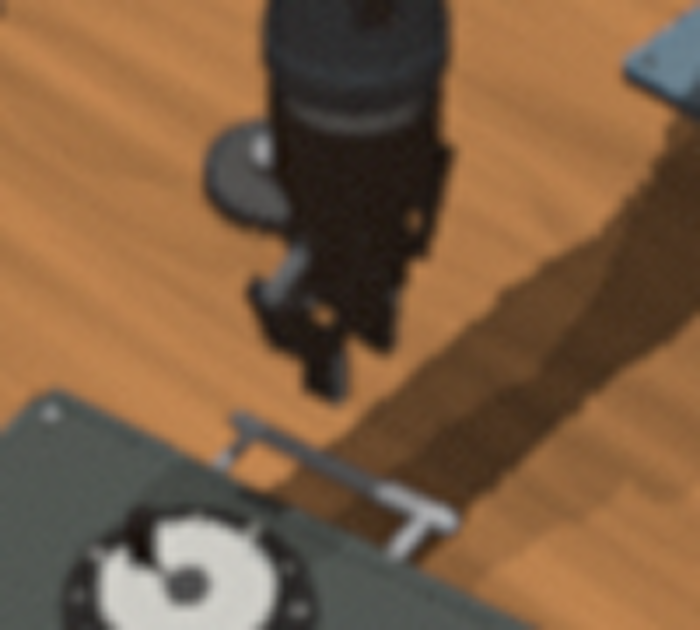

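```bash
python3 - <<'E'
from h import *
a,b=[w("side",190+u/5-.4,190+v/5-.4,.096) for u,v in((418,100),(573,175))]
print(a,b,(a+b)/2)
E
```

```text
[ 0.53929722 -0.00421856  0.096     ] [0.51768753 0.11782672 0.096     ] [0.52849237 0.05680408 0.096     ]
```

Call:
play_rows --angular '[[0,0,0],[0,0,0],[0,0,0],[0,0,0],[0,0,0],[0,0,0],[0,0,0]]' --linear '[[0,0.014,0],[0.05,0,0],[0.07,0,0],[0.07,0,0],[0.04,0,0],[0.02,0,0],[0,0,0]]' --grip '[-0.2,-0.2,-0.2,-0.2,-0.2,-0.2,-0.2]'

```text
time_s: 27.93
eef_pos: [0.5273, 0.0532, 0.0938]
tool_rot: [[-0.001, 0.989, 0.15], [-0.0, 0.15, -0.989], [-1.0, -0.001, 0.0]]
force: [0.3, -0.4, -0.4]
finger_gap: 0.402
```

```bash
python3 - <<'E'
from h import *
st()
f=vision.grab_frame("side");crop("side",f,240,150,340,240,7,"pics/s10.png")
print(robot.read_state()['eef_pos'])
E
```

```text
t 27.93 rear,right -126.17 2.55 th 178.8 r 126.2 z 0.0938 F [ 0.3 -0.4 -0.4] gap 0.40231651358896436 tilt [-0.001 -0.    -1.   ]
Ftang(cw+) -0.5 Frad -0.2
[0.52778495 0.05325109 0.09455918]
```

View pics/s10.png

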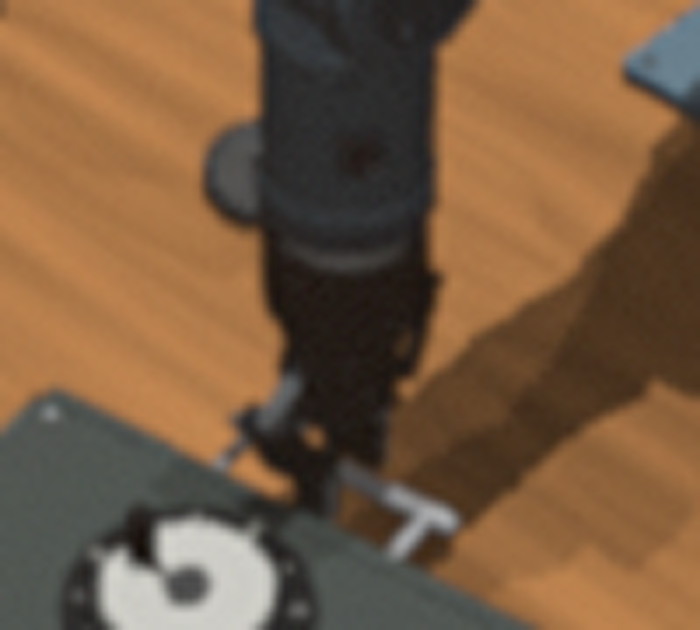

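Fingers straddle the bar. Close gently.

Call:
play_rows --angular '[[0,0,0],[0,0,0],[0,0,0],[0,0,0],[0,0,0],[0,0,0]]' --linear '[[0.005,0,0],[0,0,0],[0,0,0],[0,0,0],[0,0,0],[0,0,0]]' --grip '[-0.4,-0.5,-0.6,-0.75,-0.9,-0.95]' --grip_force 25

```text
time_s: 28.48
eef_pos: [0.5279, 0.0534, 0.0933]
tool_rot: [[0.001, 0.989, 0.15], [0.0, 0.15, -0.989], [-1.0, 0.001, -0.0]]
force: [0.5, -0.2, 5.6]
finger_gap: 0.118
```

Call:
play_rows --angular '[[0,0,0],[0,0,0],[0,0,0],[0,0,0]]' --linear '[[0,-0.005,0],[0,-0.005,0],[0,-0.005,0],[0,0,0]]' --grip '[-0.95,-0.95,-0.95,-0.95]'

```text
time_s: 28.82
eef_pos: [0.5236, 0.0527, 0.0933]
tool_rot: [[0.002, 0.989, 0.15], [0.0, 0.15, -0.989], [-1.0, 0.002, -0.0]]
force: [2.0, 0.2, 7.5]
finger_gap: 0.116
```

```bash
python3 -c "from h import *;st();print(robot.read_state()['eef_pos'])"
```

```text
t 28.82 rear,right -129.95 2.5 th 178.9 r 129.98 z 0.0933 F [2.  0.2 7.5] gap 0.11599228699555086 tilt [ 0.002  0.    -1.   ]
Ftang(cw+) -0.1 Frad -2.0
[0.52358334 0.05269226 0.09332881]
```

Call:
play_rows --angular '[[0,0,0],[0,0,0],[0,0,0],[0,0,0]]' --linear '[[0,-0.005,0],[0,-0.005,0],[0,-0.005,0],[0,0,0]]' --grip '[-0.95,-0.95,-0.95,-0.95]'

```text
time_s: 29.15
eef_pos: [0.5191, 0.052, 0.0933]
tool_rot: [[0.002, 0.989, 0.15], [0.0, 0.15, -0.989], [-1.0, 0.002, 0.0]]
force: [0.5, -0.0, 6.8]
finger_gap: 0.113
```

```bash
python3 - <<'E'
from h import *
st();print(robot.read_state()['eef_pos'])
E
```

```text
t 29.15 rear,right -134.49 2.52 th 178.9 r 134.52 z 0.0933 F [ 0.5 -0.   6.8] gap 0.11317075464713174 tilt [ 0.002  0.    -1.   ]
Ftang(cw+) -0.1 Frad -0.5
[0.51909742 0.05199336 0.09331633]
```

Call:
play_rows --angular '[[0,0,0],[0,0,0],[0,0,0],[0,0,0],[0,0,0],[0,0,0],[0,0,0],[0,0,0],[0,0,0],[0,0,0],[0,0,0],[0,0,0]]' --linear '[[0,-0.01,0],[0,-0.02,0],[0,-0.025,0],[0,-0.025,0],[0,-0.025,0],[0,-0.025,0],[0,-0.025,0],[0,-0.025,0],[0,-0.025,0],[0,-0.025,0],[0,-0.015,0],[0,0,0]]' --grip '[-0.95,-0.95,-0.95,-0.95,-0.95,-0.95,-0.95,-0.95,-0.95,-0.95,-0.95,-0.95]'

```text
time_s: 30.15
eef_pos: [0.4449, 0.0398, 0.0932]
tool_rot: [[0.0, 0.989, 0.149], [-0.001, 0.149, -0.989], [-1.0, 0.0, 0.001]]
force: [-1.5, -3.3, 13.8]
finger_gap: 0.112
```

```bash
python3 - <<'E'
from h import *
st();print(robot.read_state()['eef_pos'])
f=vision.grab_frame("side");crop("side",f,200,130,350,260,5,"pics/s11.png")
E
```

```text
t 30.15 rear,right -209.69 3.48 th 179.1 r 209.72 z 0.0932 F [-1.5 -3.3 13.8] gap 0.1119288788727772 tilt [ 0.    -0.001 -1.   ]
Ftang(cw+) -3.0 Frad 2.0
[0.44488539 0.039807   0.09320971]
```

View pics/s11.png

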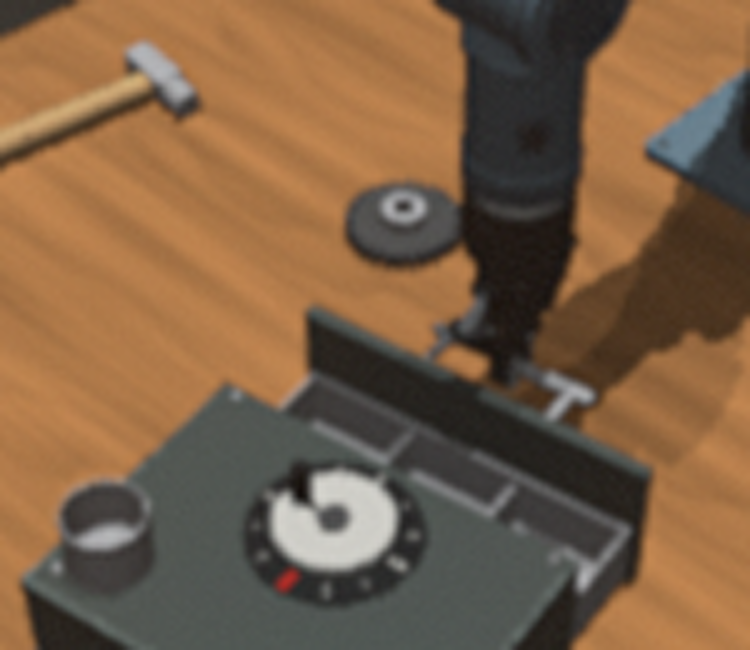

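Call:
play_rows --angular '[[0,0,0],[0,0,0],[0,0,0],[0,0,0],[0,0,0],[0,0,0],[0,0,0],[0,0,0],[0,0,0]]' --linear '[[0,-0.005,0],[0,-0.005,0],[0,0,0],[0,0,0],[0,0,0],[0,0,0],[0,0,0],[0,0,0],[0,0,0]]' --grip '[-0.95,-0.95,-0.95,-0.7,-0.5,-0.3,-0.2,-0.2,-0.2]'

```text
time_s: 30.95
eef_pos: [0.4422, 0.0405, 0.0924]
tool_rot: [[-0.001, 0.989, 0.15], [-0.0, 0.15, -0.989], [-1.0, -0.001, -0.0]]
force: [-0.2, -0.2, 1.2]
finger_gap: 0.399
```

```bash
python3 - <<'E'
from h import *
st();print(robot.read_state()['eef_pos'])
E
```

```text
t 30.95 rear,right -212.2 2.36 th 179.4 r 212.21 z 0.0924 F [-0.2 -0.2  1.2] gap 0.39856848958860874 tilt [-0.001 -0.    -1.   ]
Ftang(cw+) -0.2 Frad 0.2
[0.44224007 0.04053173 0.09238159]
```

Released; rise straight up.

Call:
play_rows --angular '[[0,0,0],[0,0,0],[0,0,0],[0,0,0],[0,0,0],[0,0,0],[0,0,0]]' --linear '[[-0.03,0,0],[-0.07,0,0],[-0.1,0,0],[-0.1,0,0],[-0.1,0,0],[0,0,0],[0,0,0]]' --grip '[-0.2,-0.2,-0.2,-0.2,-0.2,-0.2,-0.2]'

```text
time_s: 31.53
eef_pos: [0.4438, 0.0408, 0.2146]
tool_rot: [[0.004, 0.989, 0.15], [0.002, 0.15, -0.989], [-1.0, 0.004, -0.001]]
force: [-0.5, 0.9, -0.3]
finger_gap: 0.399
```

```bash
python3 - <<'E'
from h import *
st();print(robot.read_state()['eef_pos'])
f=vision.grab_frame("side");crop("side",f,200,130,350,260,5,"pics/s12.png")
f=vision.grab_frame("top");cv2.imwrite("pics/t12.png",f[:,:,::-1])
E
```

```text
t 31.53 rear,right -210.66 2.32 th 179.4 r 210.68 z 0.2146 F [-0.5  0.9 -0.3] gap 0.39903575603912106 tilt [ 0.004  0.002 -1.   ]
Ftang(cw+) 1.0 Frad 0.3
[0.4437514  0.04080842 0.21455528]
```

View pics/s12.png

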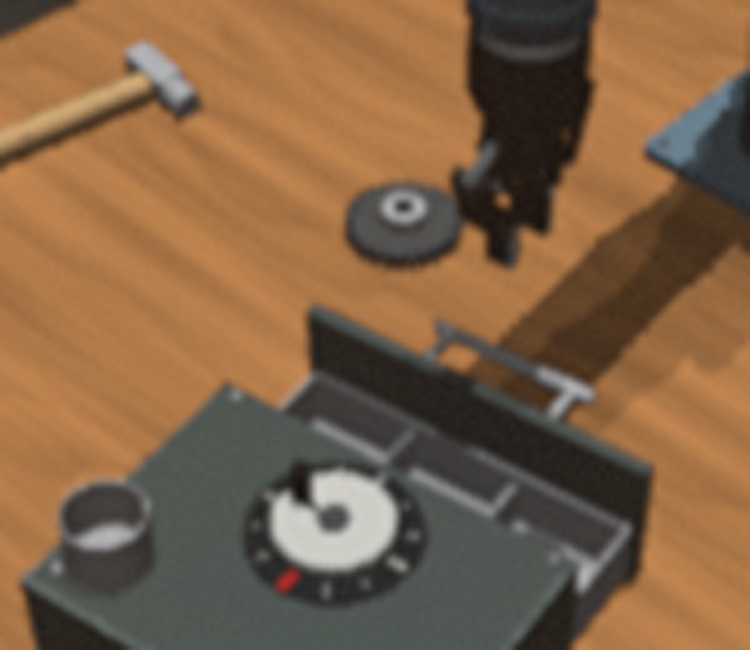

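View pics/t12.png

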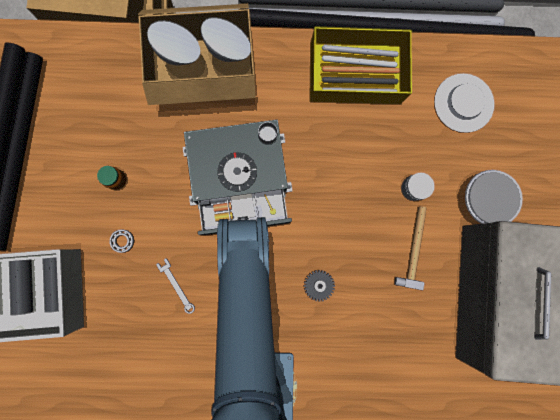

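```bash
python3 - <<'E'
from h import *
a,b=[w("side",200+u/5-.4,130+v/5-.4,.096) for u,v in((440,325),(591,396))]
m=(a+b)/2;d=m-[.5285,.0568,.096];print(a,b,m,d@[.988,.156,0])
E
```

```text
[ 0.45136342 -0.01891743  0.096     ] [0.43122869 0.10362429 0.096     ] [0.44129605 0.04235343 0.096     ] -0.08841116278404504
```

Drawer measured at about 88 mm out; handing in.

```bash
python3 -c "
from workcell import job
print(job.job_done())"
```

```text
the job is handed in; nothing more can be done
None
```

The safe is open: the drawer stands about 88 mm out, let go, with the gripper clear above it. I handed the job in at about 32 s; no verdict was reported.

**Dialling:** I cranked clockwise a little over three turns to 4 o'clock (about 120°), then anticlockwise 1 turn and 5 hours to 11 o'clock (about 329°). I then went slowly clockwise until the dial stopped at about 3 o'clock.

**Final checks:**
- **Forces:** The highest stud force I read was about 11 N at the stop, and about 14 N vertical on the handle while pulling. These are readings at the end of each move, so any spikes within a move were not seen.
- **Drawer:** The side camera puts the handle 88 mm from where it started, and the arm travelled about 86–87 mm while gripping it. I judged it at rest by eye.
- **Bystanders:** Compared by eye, all look unmoved in the last top picture.

**What disagreed:**
- When I tested whether the dial was held, the gripper first moved about 4 mm with almost no force, so it looked unlocked. It then met resistance in both directions, which I took as play in the grip on a caught dial. The drawer sliding out at 2 N confirmed that.
- Because of this play, the dial's resting angle is uncertain, about 90–103°.
- The first estimate of the dial's position was off by 1–2 mm; I corrected it before gripping.

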